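Clip the belt grinder's wheels onto their shafts

ROBOT

A 6-joint arm with a two-finger parallel gripper is mounted at the origin on the work surface. World frame = base frame: x ahead of the robot, y to its left, z up, the work surface at z = 0. Lengths are in m, angles in degrees, forces in N, time in s.
With the tool pointing down it reaches from about 0.4 to 0.825 m from the base axis. Payload 7 kg.
Tool frame: the origin (TCP) lies midway between the tips of the shut fingers; the grasp point (between the pads) lies r.grip_depth behind it (r.grip_depth is the distance from the TCP to the grasp point, in m); z points along the fingers, y is the direction in which the jaws open and shut (so a half turn about z gives the same grasp; the last joint's range is limited). The gripper opens to 88 mm and grips with 3 to 60 N. Pads are 19 mm wide; open, the fingers measure 130 mm over their backs; the gripper's body (78 mm by 193 mm) begins 47 mm behind the grasp point.
Start: joints at [93.054, 20.546, 0.682, 0, -70.136, -16.507], TCP at [0.157, 0.656, 0.227] pointing down, gripper open.
Joint ranges: [-176.03, 176.03], [-82.01, 121.73], [-58.28, 71.71], [-173.87, 95.51], [-174.79, -0.11], [-173.66, 173.66]. Speed limits (degrees/s): [136.94, 136.94, 172.46, 180, 180, 180].

INTERFACE

Orientations are given as [roll, pitch, yaw] about the fixed x, y, z axes, in that order (R = Rz(yaw) Ry(pitch) Rx(roll)).
In Python, from plant import r, imaging, close_job gives the robot as it stands.
- The arm moves only by the tool step_arm, never from a script. Its argument "commands" is a list of rows, each a list of 2 entries, a list of its own where there are three numbers: the shift along the tool's x, y, z in mm, then the turn about the tool's z in degrees. In form: [[[x, y, z], twist], ...]. A call has 1 to 20 rows; each row shifts and turns the commanded pose from where the row before left it, along the tool's axes as they then stand; what a row does not reach is not made up. A row lasts 1/8 s, in which the tool goes at most 62.5 mm and 10.7 degrees, less where a joint would pass 70% of its speed; a pose out of reach is approached as far as the arm can. A call with a gripper value outside its range is refused whole. "gripper" is the closure, from 0 (fully open) to 1 (shut), set as the call begins (left out, the last holds). The fingers move at their own pace and stop on an object; "grip_force" is the grip in N (left out, the last holds). Time passes only in rows, so rows that do not move let the fingers close. It gives the time, the measured TCP pose, the force and the opening at its end, in the units of the state.
- r.get_state(): the state, without advancing time (a new reading comes with each control period).
- imaging.capture(name): name is "side" or "top"; returns a dict with "img" (384x512x3 uint8, red, green, blue), "z_map" (384x512 float32, m along the optical axis (not along the pixel's ray), 0 where there is no reading), "vfov" (degrees; the focal length in pixels is half the picture's height over the tangent of half this angle, whatever the lens; pixels are square), "cx", "cy" (the principal point, pixels), "extrinsics" (4x4, takes a point from camera to world coordinates). Camera axes: x right, y down, z forward; pixel columns grow to the right and rows downward; lengths in m; the calibration is good to about 2 mm. A picture is of the moment at which its call begins.
- close_job(): hands the job in, once; it reports no verdict.
The state is a dict: "time_s": time; "joints": joint angles; "qd": joint speeds; "joint_torque": joint torques, N m; "tcp_pos": TCP position; "eef_rot": TCP orientation; "contact_force": force on the tool from outside, world axes, zero at the start; "moment": the same for the moment, N m; "gripper_width": finger opening in m.
Only numpy, scipy, OpenCV 4.12 (cv2) and the standard library are available. Lean on these libraries where they do the work, as an engineer would, in place of code of your own. Each camera call takes 0.05 s, during which the arm holds its last target.

TASK

The belt grinder is tipped over with its belt off, and the contact wheel and the tracking wheel have been slid back onto their shafts but nothing holds them there. Push the matching spring clip sideways into the groove of each of these two shafts until it is fully home (large clip on the contact wheel's thick shaft, small clip on the tracking wheel's thin one), let go of both, and leave the tools and supplies on the bench where they are.

Things in the scene. Friction and masses are not known exactly. Their poses are not given: they have to be found in the camera images.
- grinder: Green belt grinder; origin at the centre of its base, x level, away from the robot's side. Its head, a green plate with three wheels, is tipped back on a level hinge so that the wheels face up and towards the robot. The drive wheel (half inside a green hood no higher than the wheels) already has its nut and gets no clip. Wheels turn freely; the base is bolted down.
- head (a joint): Tilt of the grinder's head, rad: the angle of the wheel shafts from vertical, leaning to the base's -x (towards the robot's side). Clamped: it does not move.
- contact_groove (a point): On the axis of the contact wheel's shaft, mid-height of its groove. Wheel 100 mm across, rubber tread, by the work rest. Axes: z out along the shaft, x up the slope (from the robot), y to the work rest. Groove 8 mm wide, 22 mm across at its core: below it the hub face (52 mm across, 4 mm below here; wheel face 7 mm below), above it the shaft's end, 30 mm across, 4 to 13 mm above.
- tracking_groove (a point): On the axis of the tracking wheel's shaft, mid-height of its groove. Smaller, bare aluminium wheel, 80 mm across, highest up the slope, at x +100, y -95 mm from contact_groove; same axes. Groove 8 mm wide, 16 mm across at its core: below it the hub face (44 mm across, 4 mm below here; wheel face 7 mm below), above it the shaft's end, 22 mm across, 4 to 13 mm above.
- work_rest_edge (a point): Middle of the outer edge of the grinder's work rest, a steel plate 90 mm long (along x) and 6 mm thick (along y), upright on the grinder's plate beside the contact wheel; axes as contact_groove. It ends here, 17 mm above the contact groove, 61 mm to its +y.
- tension_ball (a point): Centre of the black ball, 30 mm across, on the grinder's belt tension lever: a 12 mm rod that stands out of the plate about 116 mm to the -y of the tracking wheel's shaft. A low black tracking knob stands between them, its top 12 mm below the groove. Axes as contact_groove.
- large_clip_bore (a point): Centre of the large clip's bore, mid-thickness. Open E-shaped steel clip 5 mm thick, 58 wide, 70 long with its tail, 95 g; starts flat on the bench, tab up, any yaw. Axes: x out of the open mouth (the way it is pushed on), z square to it, on the tab's side. Its prongs (throat 17 mm) spring apart 2.5 mm each round a 22 mm core and snap in at 6 to 14 N; home, bore and shaft are concentric.
- large_clip_tab (a point): Centre of the large clip's black finger tab, standing up square from its tail: 9 mm thick along the clip's x, 26 mm wide along y, from the clip's underside to 42 mm above it. It is 45 mm behind the bore (clip's -x) and 25 mm above the clip's underside. Axes as large_clip_bore.
- small_clip_bore (a point): Centre of the small clip's bore, mid-thickness. Same kind of clip, 5 mm thick, 47 wide, 60 long with its tail, 95 g; starts flat on the bench, tab up, any yaw; axes as the large one's. Throat 12 mm; its prongs spring apart 2 mm each round a 16 mm core and snap in at 5 to 12 N; home, bore and shaft are concentric.
- small_clip_tab (a point): Centre of the small clip's black finger tab, same shape and size as the large one's (9 mm thick along the clip's x, 26 mm wide, up to 42 mm above the clip's underside). It is 40 mm behind the bore (clip's -x) and 25 mm above the clip's underside. Axes as small_clip_bore.
- hammer: Bystander: hammer with a wooden handle, 260 mm long, lying on the bench; origin on its underside, x along it.
- wrench: Bystander: steel open-ended wrench, 180 mm long, lying on the bench; origin on its underside, x along it.
- discs: Bystander: stack of black cutting discs, 115 mm across, 10 mm high; origin at the centre of its underside.
- spray_can: Bystander: standing spray can, 65 mm across, 190 mm high; origin at the centre of its underside.
- wire_brush: Bystander: wire brush with a wooden handle, about 250 mm long, 20 mm high; origin on its underside near its middle, x along it.
- magnet_square: Bystander: triangular steel angle magnet for welding, about 100 mm a side, 18 mm high; origin on its underside near its middle.
- clamp: Bystander: steel G-clamp lying flat, about 200 mm long with its screw, 20 mm high; origin on its underside near its middle, x along its screw.
- chisel: Bystander: steel cold chisel, 160 mm long, 18 mm thick, lying on the bench; origin on its underside near its middle, x along it.
Not all that is in view belongs to the job. Leave any blue look-alike of the part that bears small_clip_bore alone. What is shaped like the part that bears large_clip_bore but brown is not meant.

How it is judged:
By the outcome, as a careful person would: the job done as asked, in the order asked, and still so for the second after the job is handed in, with the robot touching nothing.
It also fails if it takes over 64 s, if anything falls off the work surface, if the arm or the gripper's body presses on something with over 40 N, if the wrist force passes 120 N, or if a joint passes its speed limit or range.

## Working session

There is one attempt and no reset: what is moved stays moved. The work goes in short steps, Python scripts to look and compute and a tool call to move; the robot and the scene stay as the last step left them, time stands still between calls to the robot, and variables do not carry over. Pictures are saved under pics/ and viewed, and the job is handed in when it is done.

Besides the shell and the picture viewer there is one more tool, called after "Request:" in YAML: its name, and indented under it one key for each argument. step_arm: Moves the arm, as the interface text tells. Its arguments: {"type":"object","properties":{"commands":{"type":"array","items":{"type":"array"}},"gripper":{"type":"number"},"grip_force":{"type":"number"}},"required":["commands"]}

```bash
ls; mkdir -p pics; python3 - <<'E'
from plant import r, imaging
import cv2,numpy as np
print(r.get_state(), r.grip_depth)
for n in ("side","top"):
    c=imaging.capture(n); cv2.imwrite(f"pics/{n}0.png",cv2.resize(c["img"][:,:,::-1],(800,600),interpolation=cv2.INTER_CUBIC))
    print(n,c["vfov"],c["cx"],c["cy"],c["extrinsics"].round(4).tolist())
    np.savez(f"{n}0.npz",**c)
E
```

```text
pics
{'time_s': 0.0, 'joints': array([ 9.30536455e+01,  2.05929470e+01,  6.34308371e-01, -2.00731378e-02,
       -7.01369559e+01, -1.65055260e+01]), 'qd': array([-0.11162278,  0.00597449,  0.03740028, -0.02603008, -0.01964637,
       -0.0657509 ]), 'joint_torque': array([ 1.87737322e-03, -5.82724893e+01,  2.93054867e+01,  6.99725121e+00,
        6.98770760e-03, -1.58933394e-04]), 'tcp_pos': array([0.1569529 , 0.65599327, 0.22560984]), 'eef_rot': array([ 1.79902983e+02, -9.06940639e-03, -1.34587089e+01]), 'contact_force': array([-0.50945141,  0.57824777,  0.05299517]), 'moment': array([0.04571608, 0.02080087, 0.0177898 ]), 'gripper_width': 0.08761757549726867} 0.0188
side 57.60016218115691 256.96008200395727 192.07227146838173 [[-0.8755, -0.3351, 0.348, 0.2166], [-0.4831, 0.612, -0.6261, 0.6556], [-0.0032, -0.7163, -0.6978, 0.9185], [0.0, 0.0, 0.0, 1.0]]
top 54.17528781349872 250.4485939792936 191.81268024647642 [[-0.0201, -0.9848, 0.1728, 0.365], [-0.9993, 0.025, 0.0266, -0.0153], [-0.0305, -0.1721, -0.9846, 1.2473], [0.0, 0.0, 0.0, 1.0]]
```

View pics/side0.png

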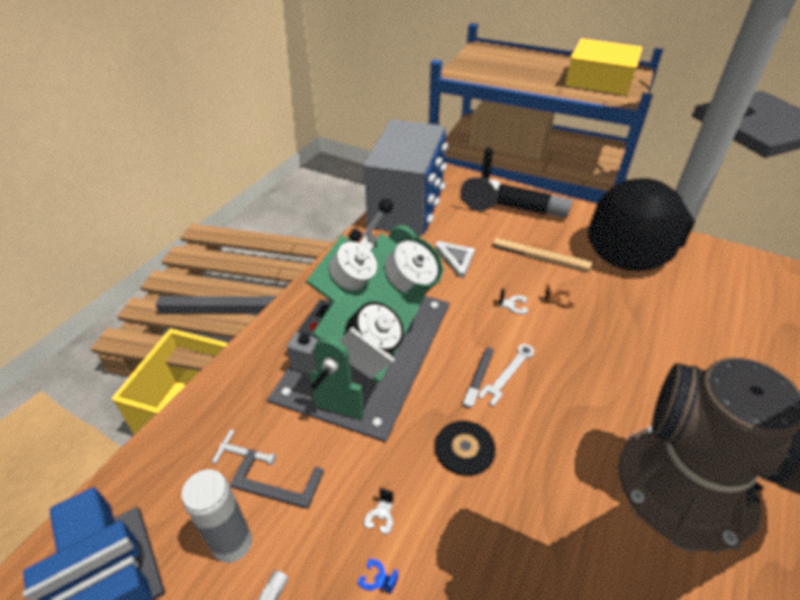

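View pics/top0.png

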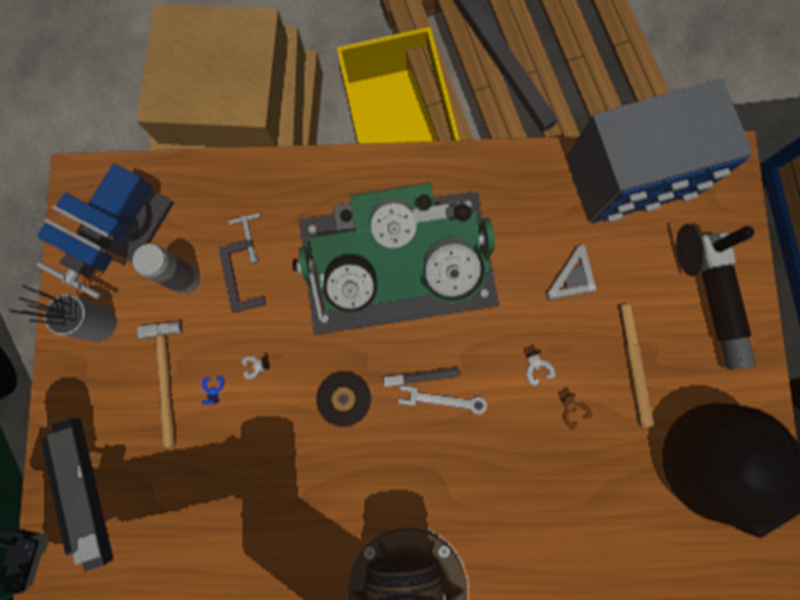

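```bash
cat > h.py <<'E'
import numpy as np,cv2
from plant import r,imaging
def load(n,k): return dict(np.load(f"{n}{k}.npz"))
def cap(n,k):
    c=imaging.capture(n); np.savez(f"{n}{k}.npz",**c); return c
def f(c): return 192/np.tan(np.radians(c["vfov"]/2))
def ray(c,u,v):
    d=np.array([(u-c["cx"])/f(c),(v-c["cy"])/f(c),1.0]); E=c["extrinsics"]
    return E[:3,3],E[:3,:3]@d
def plane(c,u,v,z):
    o,d=ray(c,u,v); return o+d*(z-o[2])/d[2]
def cloud(c):
    v,u=np.mgrid[0:384,0:512]; z=c["z_map"].astype(float)
    P=np.stack([(u-c["cx"])/f(c)*z,(v-c["cy"])/f(c)*z,z],-1)
    E=c["extrinsics"]; W=P@E[:3,:3].T+E[:3,3]; W[z==0]=np.nan; return W
def proj(c,p):
    E=c["extrinsics"]; q=E[:3,:3].T@(np.asarray(p)-E[:3,3]); return np.array([c["cx"]+f(c)*q[0]/q[2],c["cy"]+f(c)*q[1]/q[2]])
def crop(c,u0,v0,u1,v1,name,s):
    cv2.imwrite("pics/"+name,cv2.resize(c["img"][v0:v1,u0:u1,::-1],None,fx=s,fy=s,interpolation=cv2.INTER_CUBIC))
E
python3 - <<'E'
from h import *
t=load("top",0);s=load("side",0)
crop(t,130,210,180,260,"a.png",8);crop(t,325,210,385,275,"b.png",8)
A=cv2.imread("pics/a.png");B=cv2.imread("pics/b.png")
A=cv2.resize(t["img"][215:265,125:180,::-1],None,fx=7,fy=7);B=cv2.resize(t["img"][215:275,325:385,::-1],None,fx=7,fy=7)[:350]
cv2.imwrite("pics/ab.png",np.hstack([A,B]))
crop(t,185,110,325,220,"g.png",5.5)
crop(s,190,120,300,270,"gs.png",4)
for c,n in((t,"t"),(s,"s")):
    W=cloud(c); 
    print(n,[np.round(W[a,b],3).tolist() for a,b in ((300,200),(250,300),(200,400),(250,100))], (c["z_map"]==0).mean())
# two-view check w/ ball
E
```

```text
t [[0.234, 0.188, -0.0], [0.386, -0.14, -0.001], [0.541, -0.47, 0.02], [0.4, 0.524, -0.003]] 0.004252115885416667
s [[0.6, 0.301, 0.009], [0.421, 0.007, 0.012], [0.193, -0.388, -0.003], [1.564, 0.052, -0.682]] 0.0037994384765625
```

View pics/ab.png

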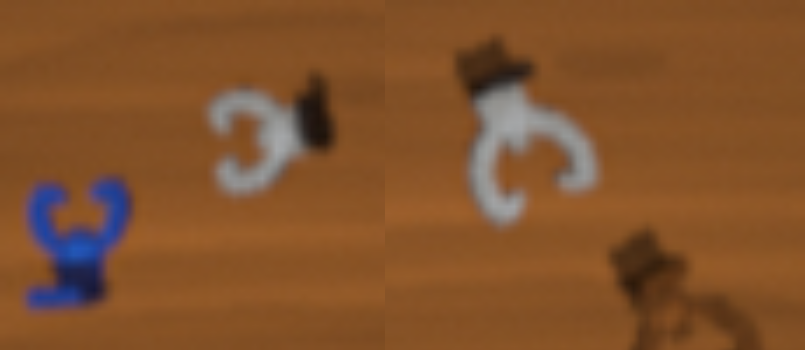

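View pics/g.png

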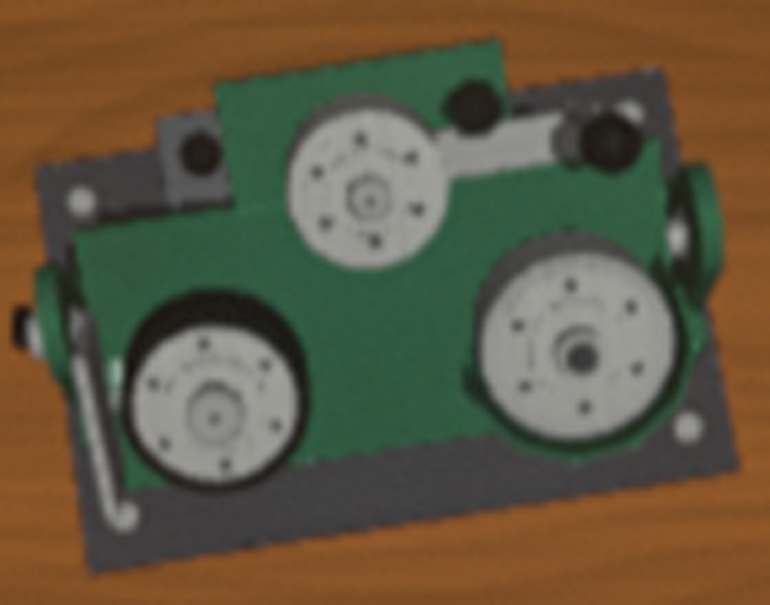

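View pics/gs.png

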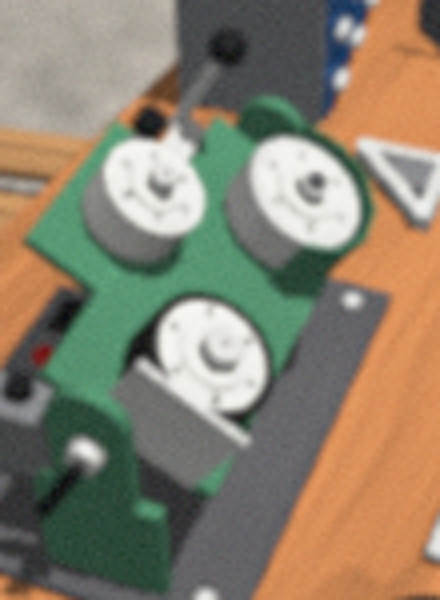

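```bash
python3 - <<'E'
from h import *
def fit(P):
    c=np.median(P,0)
    for _ in range(6):
        u,s,vt=np.linalg.svd(P-c,full_matrices=False); n=vt[2]; d=(P-c)@n
        k=abs(d-np.median(d))<max(0.0025,2*1.48*np.median(abs(d-np.median(d)))); P=P[k]; c=P.mean(0)
    n*=np.sign(n[2]); return c,n,d.std(),len(P)
for n,cs in (("top",{"contact":(224,184.5,13),"track":(252,145,13),"drive":(290,173,15)}),("side",{"contact":(244,209,11),"track":(228,169.5,11),"drive":(265,169,11)})):
    c=load(n,0); W=cloud(c); hsv=cv2.cvtColor(c["img"],cv2.COLOR_RGB2HSV)
    v,u=np.mgrid[0:384,0:512]
    for k,(a,b,R) in cs.items():
        m=(np.hypot(u-a,v-b)<R)&(np.hypot(u-a,v-b)>6)&(hsv[...,1]<60)&(hsv[...,2]>110)&~np.isnan(W[...,0])
        p,nn,sd,N=fit(W[m]); print(n,k,p.round(4),nn.round(3),"tilt",np.degrees(np.arccos(nn[2])).round(2),"dir",np.degrees(np.arctan2(nn[1],nn[0])).round(1),sd.round(4),N)
E
```

```text
top contact [0.5721 0.0877 0.2001] [-0.554 -0.069  0.83 ] tilt 33.92 dir -172.8 0.002 378
top track [0.6693 0.0044 0.2548] [-0.55  -0.088  0.831] tilt 33.84 dir -170.9 0.0019 370
top drive [ 0.5995 -0.1007  0.2012] [-0.545 -0.084  0.834] tilt 33.47 dir -171.2 0.0019 523
side contact [0.5728 0.0888 0.1995] [-0.567 -0.081  0.82 ] tilt 34.94 dir -171.8 0.0015 225
side track [0.668  0.0135 0.2531] [-0.546 -0.058  0.836] tilt 33.27 dir -173.9 0.0011 181
side drive [ 0.6021 -0.091   0.2018] [-0.549 -0.064  0.833] tilt 33.57 dir -173.3 0.0014 235
```

```bash
cat > m.py <<'E'
from h import *
from scipy.optimize import least_squares
def circ(P,R=None):
    g=lambda q:np.hypot(P[:,0]-q[0],P[:,1]-q[1])-(q[2] if R is None else R)
    q0=[*np.median(P,0),0.045]
    s=least_squares(g,q0 if R is None else q0[:2],loss="soft_l1",f_scale=0.001); return s.x,np.sqrt((s.fun**2).mean())
E
python3 - <<'E'
from m import *
import glob
# clips
for n,bx in (("top",{"left":(145,222,176,245),"right":(333,218,365,250)}),("side",{"left":(225,305,262,345),"right":(312,178,342,205)})):
    c=load(n,0); hsv=cv2.cvtColor(c["img"],cv2.COLOR_RGB2HSV); W=cloud(c)
    for k,(a,b,d,e) in bx.items():
        S=hsv[b:e,a:d]
        m=((S[...,1]<75)&(S[...,2]>95)).astype(np.uint8); dk=(S[...,2]<70).astype(np.uint8)
        print(n,k,m.sum(),dk.sum()); 
        vv,uu=np.nonzero(m); P=np.array([plane(c,u+a,v+b,0.005)[:2] for u,v in zip(uu,vv)])
        vd,ud=np.nonzero(dk); 
        w=W[b:e,a:d][dk>0]
        print(" ring centroid",P.mean(0).round(4)," dark px",(ud+a).mean().round(1),(vd+b).mean().round(1)," rect(mm)",[np.round(x,1).tolist() if not np.isscalar(x) else round(x,1) for x in cv2.minAreaRect((P*1000).astype(np.float32))])
        print(" dark on z=.025",plane(c,(ud+a).mean(),(vd+b).mean(),0.025).round(4), "cloud med",np.nanmedian(w,0).round(4),np.nanmax(w[:,2]).round(3))
    crop(c,*bx["left"],f"l_{n}.png",12);crop(c,*bx["right"],f"r_{n}.png",12)
t=[cv2.imread(f"pics/{x}.png") for x in("l_top","r_top","l_side","r_side")]
H=max(i.shape[0] for i in t); o=np.hstack([cv2.copyMakeBorder(i,0,H-i.shape[0],0,6,0) for i in t]); cv2.imwrite("pics/cl.png",cv2.resize(o,(800,int(o.shape[0]*800/o.shape[1]))))
E
```

```text
top left 105 30
 ring centroid [0.447  0.3173]  dark px 169.4 231.5  rect(mm) [[446.8, 316.3], [47.6, 41.2], 8.5]
 dark on z=.025 [0.4545 0.2852 0.025 ] cloud med [0.454  0.2828 0.039 ] 0.043
top right 166 25
 ring centroid [ 0.4291 -0.2847]  dark px 340.7 225.5  rect(mm) [[429.6, -284.9], [55.7, 58.8], 21.0]
 dark on z=.025 [ 0.4615 -0.2719  0.025 ] cloud med [ 0.4615 -0.2697  0.0386] 0.045
side left 225 42
 ring centroid [0.4495 0.3154]  dark px 246.9 317.0  rect(mm) [[449.9, 313.2], [48.1, 54.5], 10.6]
 dark on z=.025 [0.4538 0.2873 0.025 ] cloud med [0.4517 0.2908 0.0349] 0.045
side right 121 6
 ring centroid [ 0.4314 -0.2827]  dark px 320.7 189.8  rect(mm) [[434.0, -281.5], [61.5, 59.8], 24.6]
 dark on z=.025 [ 0.4619 -0.2694  0.025 ] cloud med [ 0.4595 -0.2604  0.0353] 0.043
```

View pics/cl.png

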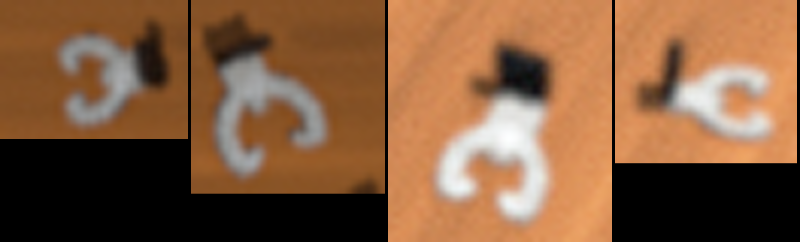

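```bash
python3 - <<'E'
from m import *
th=np.radians(34.0); 
res={}
for n,cs in (("top",{"contact":(224,184.5),"track":(252,145.5)}),("side",{"contact":(244,209),"track":(228.5,168.5)})):
    c=load(n,0); hsv=cv2.cvtColor(c["img"],cv2.COLOR_RGB2HSV)
    vis=c["img"][:,:,::-1].copy()
    for k,(a,b) in cs.items():
        m=((hsv[...,1]<50)&(hsv[...,2]>(110 if n=="top" else 150))).astype(np.uint8)
        w=np.zeros_like(m); cv2.circle(w,(int(a),int(b)),22,1,-1); m&=w
        m=cv2.morphologyEx(m,cv2.MORPH_CLOSE,np.ones((5,5)))
        m=cv2.morphologyEx(m,cv2.MORPH_OPEN,np.ones((7,7)))
        lb=cv2.connectedComponents(m)[1]; m=(lb==lb[int(b),int(a)]).astype(np.uint8)
        ct=max(cv2.findContours(m,cv2.RETR_EXTERNAL,cv2.CHAIN_APPROX_NONE)[0],key=len)
        cv2.drawContours(vis,[ct],-1,(0,0,255),1)
        # wheel-face plane through cloud centre, known normal
        yaw=np.radians(7.5); nrm=np.array([-np.sin(th)*np.cos(yaw),-np.sin(th)*np.sin(yaw),np.cos(th)])
        ex=np.array([np.cos(th)*np.cos(yaw),np.cos(th)*np.sin(yaw),np.sin(th)]); ey=np.cross(nrm,ex)
        W=cloud(c); P0=W[m>0]; P0=P0[~np.isnan(P0[:,0])]; d=P0@nrm; off=np.median(d)
        Q=[]
        for (u,v) in ct[:,0]:
            o,r_=ray(c,u,v); p=o+r_*(off-o@nrm)/(r_@nrm); Q.append([p@ex,p@ey])
        Q=np.array(Q); q,e=circ(Q); ctr=q[0]*ex+q[1]*ey+off*nrm
        res[n,k]=ctr+7e-3*nrm
        print(n,k,"off",off.round(4),"R",q[2].round(4),e.round(4),"groove",res[n,k].round(4))
    dd=res[n,"track"]-res[n,"contact"]
    h=np.arctan2(dd[1],dd[0]); print(n,"diff",dd.round(4),np.linalg.norm(dd).round(4), "expected",0.1379,"yaw est",np.degrees(h-np.arctan2(-95,100*np.cos(th))).round(2),"tilt est",np.degrees(np.arcsin(dd[2]/.1)).round(1))
    cv2.imwrite(f"pics/w_{n}.png",cv2.resize(vis[120:230,180:330],None,fx=5,fy=5))
E
```

```text
top contact off -0.1578 R 0.0409 0.0033 groove [0.5716 0.0894 0.2082]
top track off -0.1602 R 0.0402 0.005 groove [0.6678 0.0036 0.262 ]
top diff [ 0.0962 -0.0857  0.0538] 0.1396 expected 0.1379 yaw est 7.18 tilt est 32.5
side contact off -0.1585 R 0.0442 0.0025 groove [0.5728 0.0925 0.2084]
side track off -0.1616 R 0.0422 0.0042 groove [0.6708 0.0042 0.2625]
side diff [ 0.098  -0.0883  0.0541] 0.1426 expected 0.1379 yaw est 6.86 tilt est 32.7
```

View pics/w_top.png

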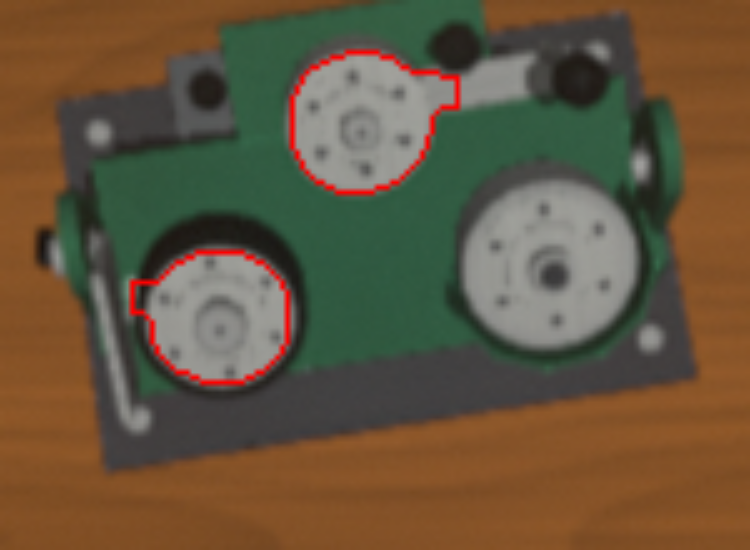

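View pics/w_side.png

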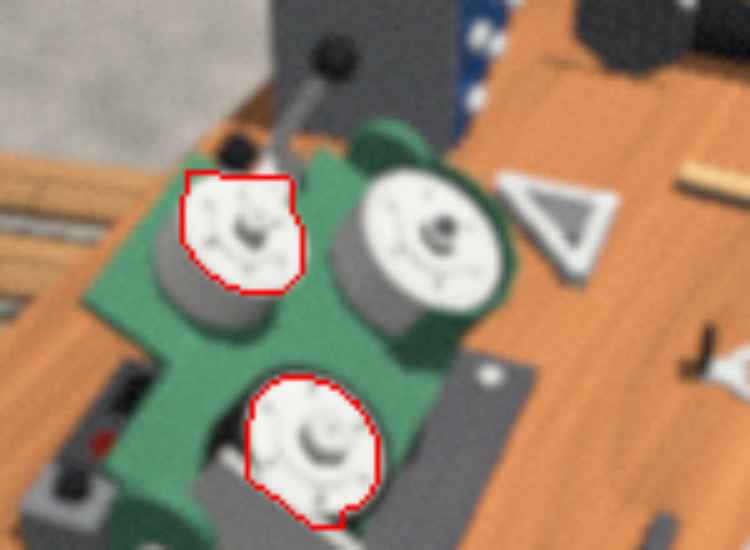

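```bash
python3 - <<'E'
from m import *
t=load("top",0);s=load("side",0)
ims=[t["img"][172:197,212:237],t["img"][132:157,240:265],s["img"][194:219,232:257],s["img"][153:178,217:242]]
o=[]
for i in ims:
    i=cv2.cvtColor(i,cv2.COLOR_RGB2GRAY).astype(float); i=np.clip((i-np.percentile(i,1))/(np.ptp(i)+1)*255*1.2,0,255).astype(np.uint8)
    i=cv2.resize(i,None,fx=16,fy=16,interpolation=cv2.INTER_CUBIC)
    for k in range(0,25,5): cv2.putText(i,str(k),(k*16,10),0,.35,0); cv2.line(i,(k*16+8,0),(k*16+8,400),0,1); cv2.line(i,(0,k*16+8),(400,k*16+8),0,1)
    o.append(i)
cv2.imwrite("pics/sh.png",cv2.resize(np.vstack([np.hstack(o[:2]),np.hstack(o[2:])]),(600,600)))
E
```

```text
(no output)
```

View pics/sh.png

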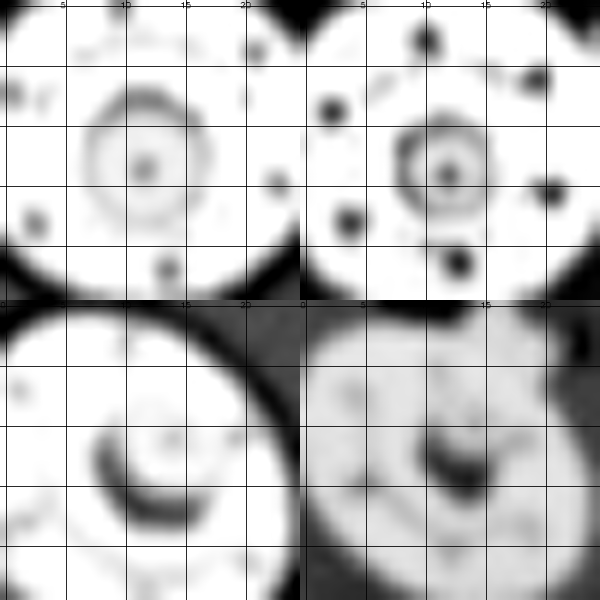

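```bash
python3 - <<'E'
from m import *
t=load("top",0);s=load("side",0)
def tri(a,b):
    o1,d1=ray(t,*a);o2,d2=ray(s,*b); A=np.stack([d1,-d2],1); k=np.linalg.lstsq(A,o2-o1,rcond=None)[0]
    p,q=o1+k[0]*d1,o2+k[1]*d2; return (p+q)/2,np.linalg.norm(p-q)
yaw=np.radians(7.3);th=np.radians(33.8)
n=np.array([-np.sin(th)*np.cos(yaw),-np.sin(th)*np.sin(yaw),np.cos(th)])
out=[]
for k,a,b,h,wz in (("c",(223.6,185.5),(245.8,205.2),(223.5,183.0),None),("t",(251.8,146.1),(231.1,162.3),(251.4,144.2),None)):
    p,e=tri(a,b); print(k,"tip",p.round(4),"gap",e.round(4),"groove",(p-.013*n).round(4)); 
    # hole centroid on wheel face plane located from cloud: n.p off
    off=-0.1582 if k=="c" else -0.1609
    nn=np.array([-np.sin(np.radians(34))*np.cos(np.radians(7.5)),-np.sin(np.radians(34))*np.sin(np.radians(7.5)),np.cos(np.radians(34))])
    o,d=ray(t,*h); q=o+d*(off-o@nn)/(d@nn); print("  holes->groove",(q+.007*nn).round(4)); out.append((p-.013*n,q+.007*nn))
for i in (0,1):
    dd=out[1][i]-out[0][i]; print(dd.round(4),np.linalg.norm(dd).round(4),np.degrees(np.arctan2(dd[1],dd[0])-np.arctan2(-95,100*np.cos(th))).round(2),dd[2])
# yaw from work rest etc: base plate front edge skip
E
```

```text
c tip [0.5665 0.0876 0.2185] gap 0.0024 groove [0.5737 0.0885 0.2077]
  holes->groove [0.5719 0.0886 0.2079]
t tip [0.6618 0.0053 0.2745] gap 0.0029 groove [0.6689 0.0062 0.2637]
  holes->groove [0.6677 0.0057 0.2613]
[ 0.0953 -0.0823  0.056 ] 0.1378 7.99 0.05599957673144146
[ 0.0957 -0.0829  0.0535] 0.1375 7.93 0.05346924762891528
```

Request:
step_arm:
  commands:
    - [[36,33,-4],0]
    - [[36,33,-4],0]
    - [[36,33,-4],0]
    - [[36,33,-4],0]
    - [[36,33,-4],0]
    - [[36,33,-4],0]
    - [[36,33,-4],0]
    - [[36,33,-4],0]
    - [[36,33,-4],0]
    - [[36,33,-4],0]
    - [[15,50,0],0]
    - [[15,50,0],0]
    - [[15,50,0],0]
    - [[15,50,0],0]
    - [[15,50,0],0]
    - [[15,50,0],0]
    - [[15,50,0],0]
    - [[15,50,0],0]
    - [[15,50,0],0]
    - [[15,50,0],0]
  gripper: 0
  grip_force: 20

```text
time_s: 2.6
tcp_pos: [0.4596, -0.2711, 0.2664]
eef_rot: [-180.0, 0.0, -13.5]
contact_force: [-0.1, 0.1, 0.7]
gripper_width: 0.0879
```

Request:
step_arm:
  commands:
    - [[0,0,0],10]
    - [[0,0,0],10]
    - [[0,0,0],10]
    - [[0,0,0],10]
    - [[0,0,0],10]
    - [[0,0,0],10]
    - [[0,0,0],10]
    - [[0,0,0],10]
    - [[0,0,0],10]
    - [[0,0,0],10]
    - [[0,0,0],10]
    - [[0,0,0],10]
    - [[0,0,0],10]
    - [[0,0,0],10]
    - [[0,0,0],4]
    - [[0,0,0],0]

```text
time_s: 4.6
tcp_pos: [0.4598, -0.2693, 0.2663]
eef_rot: [180.0, -0.0, -157.4]
contact_force: [-1.2, 0.1, -0.4]
gripper_width: 0.0879
```

```bash
cat >> h.py <<'E'
def todo(p,yaw=None):
    s=r.get_state(); a=np.radians(s["eef_rot"][2]); d=(np.asarray(p)-s["tcp_pos"])*1000
    X=np.array([np.cos(a),np.sin(a),0]);Y=np.array([np.sin(a),-np.cos(a),0])
    print("t",round(s["time_s"],2),"pos",s["tcp_pos"].round(4),"rot",s["eef_rot"].round(2),"j",np.round(s["joints"],1),"F",s["contact_force"].round(1),"w",round(s["gripper_width"],4))
    print("tool move mm",(d@X).round(1),(d@Y).round(1),(-d[2]).round(1),"twist",None if yaw is None else round((s["eef_rot"][2]-yaw+180)%360-180,1))
E
python3 -c "
from h import *
todo((0.4617,-0.2712,0.005),-157.5)"
```

```text
t 4.6 pos [ 0.4598 -0.2693  0.2663] rot [ 1.7998e+02 -2.0000e-02 -1.5742e+02] j [ -9.3   5.7 -13.6  -0.  -70.8 -58.1] F [-1.2  0.1 -0.4] w 0.0879
tool move mm -1.1 -2.5 261.3 twist 0.1
```

Request:
step_arm:
  commands:
    - [[-1,-2,40],0]
    - [[0,0,40],0]
    - [[0,0,40],0]
    - [[0,0,40],0]
    - [[0,0,40],0]
    - [[0,0,30],0]
    - [[0,0,20],0]
    - [[0,0,10],0]
    - [[0,0,0],0]

```text
time_s: 5.72
tcp_pos: [0.4614, -0.2709, 0.0062]
eef_rot: [180.0, -0.1, -157.4]
contact_force: [-0.1, -0.2, -0.5]
gripper_width: 0.0877
```

```bash
python3 -c "
from h import *
todo((0.4617,-0.2712,0.005),-157.5)
c=cap('top',1); crop(c,310,190,385,275,'p1.png',7)
c=cap('side',1); crop(c,290,150,370,220,'p1s.png',7)"
```

```text
t 5.72 pos [ 0.4614 -0.2709  0.0062] rot [ 1.7997e+02 -6.0000e-02 -1.5740e+02] j [ -9.4  21.9 -31.6   0.  -36.5 -58. ] F [-0.1 -0.2 -0.5] w 0.0877
tool move mm -0.2 -0.4 1.2 twist 0.1
```

View pics/p1.png

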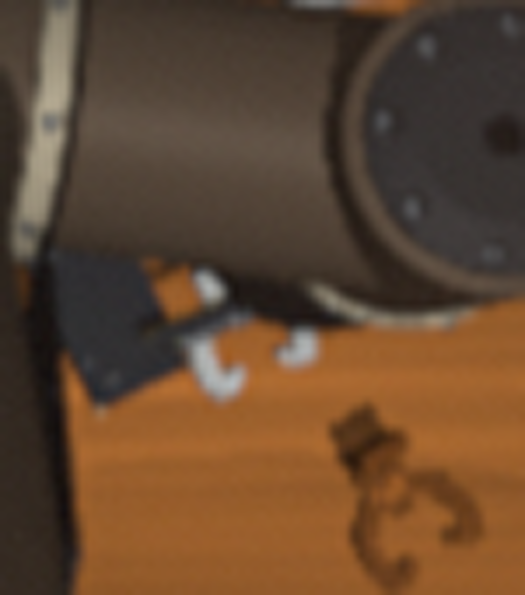

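View pics/p1s.png

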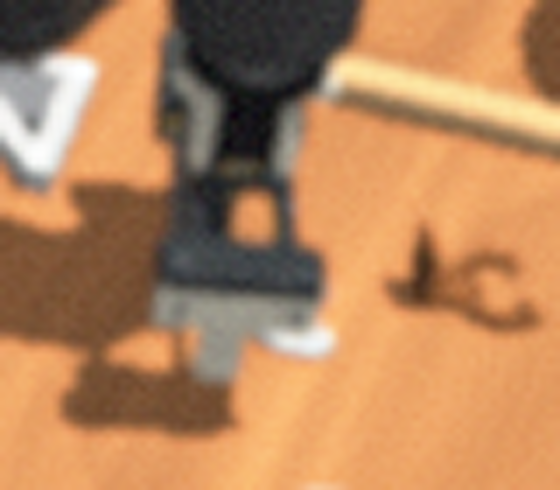

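Request:
step_arm:
  commands:
    - [[0,0,1],0]
    - [[0,0,0],0]
    - [[0,0,0],0]
    - [[0,0,0],0]
    - [[0,0,0],0]
    - [[0,0,0],0]
  gripper: 1
  grip_force: 25

```text
time_s: 6.58
tcp_pos: [0.4616, -0.2709, 0.0055]
eef_rot: [180.0, -0.0, -157.4]
contact_force: [-0.1, -0.7, -0.3]
gripper_width: 0.0328
```

Request:
step_arm:
  commands:
    - [[0,0,0],0]
    - [[0,0,0],0]
    - [[0,0,0],0]

```text
time_s: 6.95
tcp_pos: [0.4617, -0.2709, 0.0055]
eef_rot: [-180.0, -0.0, -157.5]
contact_force: [0.2, 1.1, -0.3]
gripper_width: 0.0257
```

Request:
step_arm:
  commands:
    - [[0,0,-10],0]
    - [[0,0,-30],0]
    - [[0,0,-50],0]
    - [[0,0,-50],0]
    - [[0,0,-50],0]
    - [[0,0,-40],0]
    - [[0,0,-20],0]
    - [[0,0,0],0]

```text
time_s: 7.95
tcp_pos: [0.4622, -0.271, 0.2577]
eef_rot: [-179.9, 0.2, -157.4]
contact_force: [0.4, -0.2, -1.4]
gripper_width: 0.026
```

```bash
python3 -c "
from h import *
todo((0.4617,-0.2712,0.005),8)
c=cap('top',2); crop(c,290,170,400,275,'p2.png',6)
c=cap('side',2); crop(c,270,80,370,220,'p2s.png',5)"
```

```text
t 7.95 pos [ 0.4622 -0.271   0.2577] rot [-179.87    0.18 -157.45] j [ -9.4   6.1 -14.2   0.  -69.4 -58. ] F [ 0.4 -0.2 -1.4] w 0.026
tool move mm 0.5 0.0 252.7 twist -165.4
```

View pics/p2s.png

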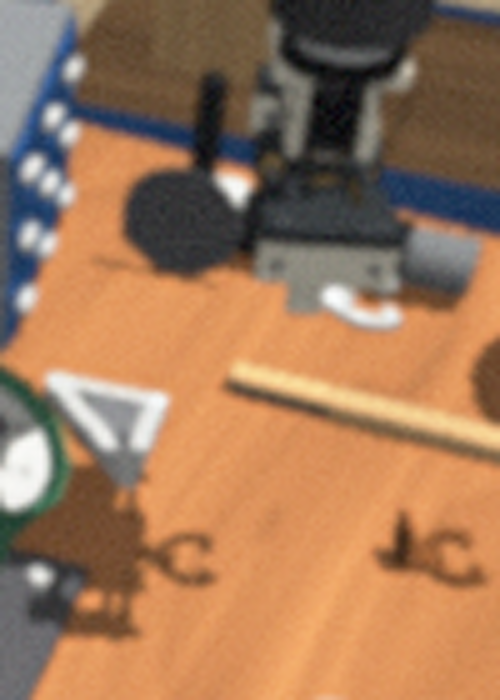

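Request:
step_arm:
  commands:
    - [[0,0,0],-10]
    - [[0,0,0],-10]
    - [[0,0,0],-10]
    - [[0,0,0],-10]
    - [[0,0,0],-10]
    - [[0,0,0],-10]
    - [[0,0,0],-10]
    - [[0,0,0],-10]
    - [[0,0,0],-10]
    - [[0,0,0],-10]
    - [[0,0,0],-10]
    - [[0,0,0],-10]
    - [[0,0,0],-10]
    - [[0,0,0],-10]
    - [[0,0,0],-10]
    - [[0,0,0],-10]
    - [[0,0,0],-5.4]
    - [[0,0,0],0]

```text
time_s: 10.3
tcp_pos: [0.461, -0.2707, 0.2541]
eef_rot: [-179.9, 0.1, 7.9]
contact_force: [-0.2, 0.3, -1.3]
gripper_width: 0.0253
```

```bash
python3 -c "
from h import *
todo((0.4898,0.0769,.258),8)"
```

```text
t 10.3 pos [ 0.461  -0.2707  0.2541] rot [-1.7994e+02  1.4000e-01  7.9000e+00] j [ -9.4   6.4 -14.4  -0.  -69.4 107.3] F [-0.2  0.3 -1.3] w 0.0253
tool move mm 76.3 -340.3 -3.9 twist -0.1
```

Request:
step_arm:
  commands:
    - [[8,-34,0],0]
    - [[8,-34,0],0]
    - [[8,-34,0],0]
    - [[8,-34,0],0]
    - [[8,-34,0],0]
    - [[8,-34,0],0]
    - [[8,-34,0],0]
    - [[8,-34,0],0]
    - [[8,-34,0],0]
    - [[4,-34,0],0]
    - [[0,0,0],0]
    - [[0,0,0],0]

```text
time_s: 11.8
tcp_pos: [0.4896, 0.0762, 0.255]
eef_rot: [180.0, 0.1, 7.9]
contact_force: [-0.7, 0.4, -0.9]
gripper_width: 0.0261
```

```bash
python3 -c "
from h import *
todo((0.4898,0.0769,.204),8)
c=cap('top',3); crop(c,200,140,300,240,'p3.png',6)
c=cap('side',3); crop(c,210,130,330,250,'p3s.png',5)"
```

```text
t 11.8 pos [0.4896 0.0762 0.255 ] rot [1.7997e+02 7.0000e-02 7.9000e+00] j [ 31.6   2.4 -18.7  -0.  -69.   66.3] F [-0.7  0.4 -0.9] w 0.0261
tool move mm 0.3 -0.7 51.0 twist -0.1
```

View pics/p3.png

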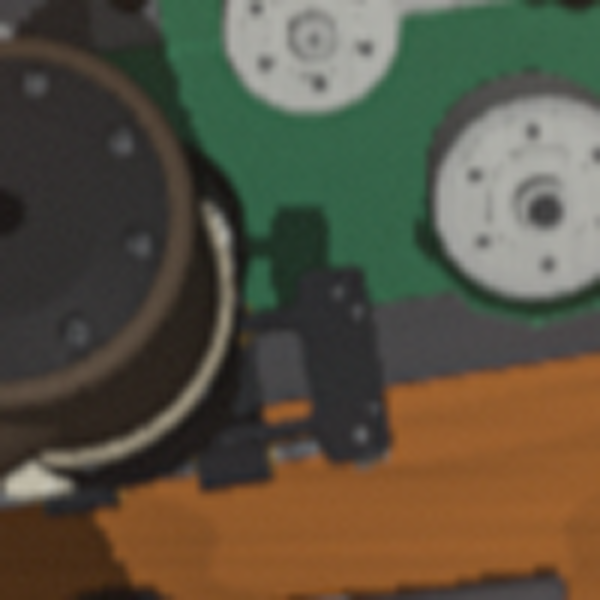

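View pics/p3s.png

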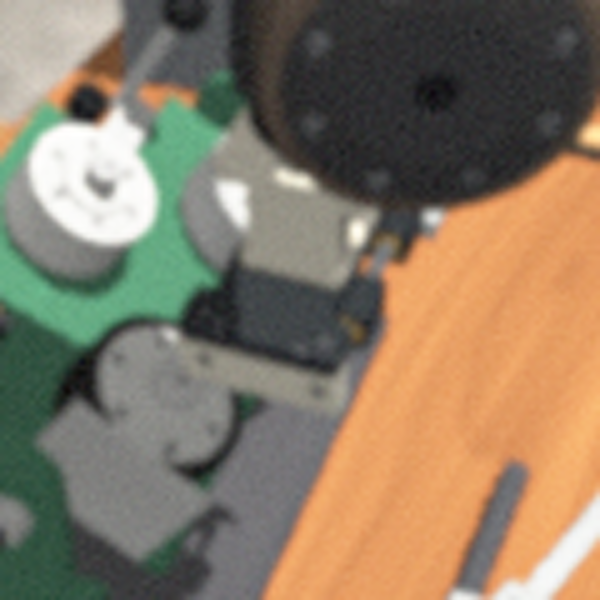

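```bash
python3 - <<'E'
from h import *
c=load("side",3); s=r.get_state(); T=s["tcp_pos"]; a=np.radians(8); e=np.array([np.cos(a),np.sin(a),0]); l=np.array([-np.sin(a),np.cos(a),0]); z=np.array([0,0,1])
im=cv2.resize(c["img"][130:250,180:330,::-1],None,fx=5,fy=5,interpolation=cv2.INTER_CUBIC)
im=np.clip(im.astype(float)*1.8,0,255).astype(np.uint8)
for p,col in ((T,(0,0,255)),(T+.0188*z,(0,255,0)),(T+.0188*z+.045*e-.022*z,(255,0,0)),(T+.0188*z+.065*e-.022*z,(255,255,0))):
    q=(proj(c,p)-[180,130]+.5)*5; print(q); cv2.circle(im,tuple(int(x) for x in q),5,col,1)
cv2.imwrite("pics/p3x.png",im)
E
```

```text
[469.07192586 367.2889297 ]
[470.13751976 342.17052078]
[389.34117948 350.03130202]
[354.61422078 340.66250428]
```

View pics/p3x.png

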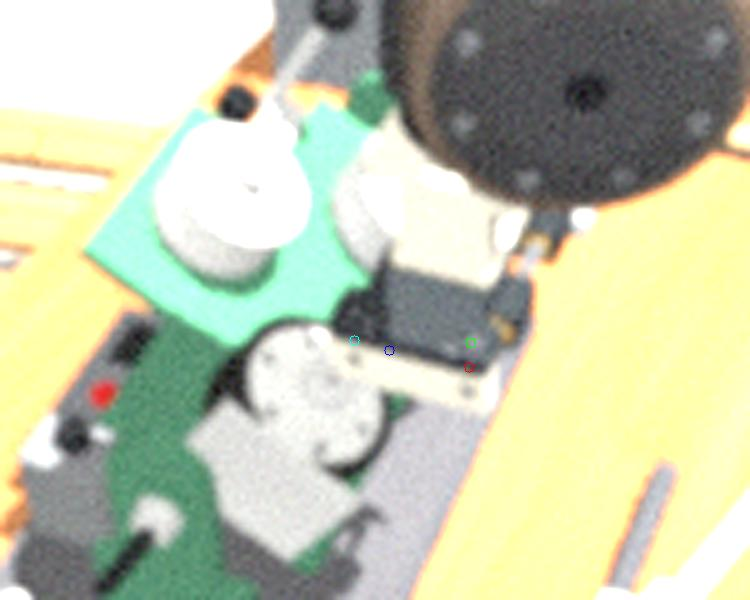

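```bash
python3 - <<'E'
from h import *
c=load("side",3); s=r.get_state(); T=s["tcp_pos"]; a=np.radians(8); e=np.array([np.cos(a),np.sin(a),0]); l=np.array([-np.sin(a),np.cos(a),0]); z=np.array([0,0,1])
W=cloud(c)
im=cv2.resize(c["img"][180:220,230:290,::-1],None,fx=12,fy=12,interpolation=cv2.INTER_CUBIC)
im=np.clip(im.astype(float)*1.5,0,255).astype(np.uint8)
for p,col in ((T+l*.013,(0,0,255)),(T+l*.034,(0,255,0)),(T+.0188*z+.065*e-.022*z+l*.012,(255,0,0)),(T+.0188*z+.045*e-.022*z+l*.029,(255,255,0))):
    q=(proj(c,p)-[230,180]+.5)*12; cv2.circle(im,tuple(int(x) for x in q),5,col,2)
cv2.imwrite("pics/p3x.png",im)
# local coords of cloud near gripper
D=W-T; L=np.stack([D@e,D@l,D@z],-1)*1000
for v in range(192,214,2): print(v,[tuple(L[v,u].round().astype(int)) if not np.isnan(L[v,u,0]) else None for u in range(240,282,4)])
E
```

```text
192 [(np.int64(135), np.int64(-87), np.int64(-86)), (np.int64(126), np.int64(-97), np.int64(-91)), (np.int64(34), np.int64(87), np.int64(108)), (np.int64(26), np.int64(84), np.int64(108)), (np.int64(18), np.int64(80), np.int64(107)), (np.int64(9), np.int64(78), np.int64(108)), (np.int64(0), np.int64(76), np.int64(109)), (np.int64(-8), np.int64(71), np.int64(108)), (np.int64(-17), np.int64(68), np.int64(108)), (np.int64(-24), np.int64(60), np.int64(103)), (np.int64(-29), np.int64(43), np.int64(89))]
194 [(np.int64(112), np.int64(-35), np.int64(-38)), (np.int64(122), np.int64(-87), np.int64(-90)), (np.int64(33), np.int64(92), np.int64(106)), (np.int64(23), np.int64(90), np.int64(108)), (np.int64(15), np.int64(88), np.int64(109)), (np.int64(6), np.int64(84), np.int64(108)), (np.int64(-2), np.int64(79), np.int64(107)), (np.int64(-10), np.int64(76), np.int64(106)), (np.int64(-19), np.int64(73), np.int64(107)), (np.int64(-27), np.int64(68), np.int64(105)), (np.int64(-30), np.int64(48), np.int64(88))]
196 [(np.int64(110), np.int64(-30), np.int64(-41)), (np.int64(101), np.int64(-39), np.int6
[... 3745 characters left out ...]
), (np.int64(-16), np.int64(90), np.int64(70)), (np.int64(-25), np.int64(89), np.int64(72)), (np.int64(-35), np.int64(89), np.int64(76)), (np.int64(38), np.int64(-207), np.int64(-251))]
212 [(np.int64(89), np.int64(19), np.int64(-51)), (np.int64(81), np.int64(10), np.int64(-57)), (np.int64(73), np.int64(0), np.int64(-63)), (np.int64(65), np.int64(-9), np.int64(-70)), (np.int64(57), np.int64(-20), np.int64(-77)), (np.int64(99), np.int64(-166), np.int64(-243)), (np.int64(85), np.int64(-170), np.int64(-241)), (np.int64(72), np.int64(-175), np.int64(-242)), (np.int64(60), np.int64(-182), np.int64(-244)), (np.int64(-35), np.int64(88), np.int64(68)), (np.int64(36), np.int64(-202), np.int64(-255))]
```

View pics/p3x.png

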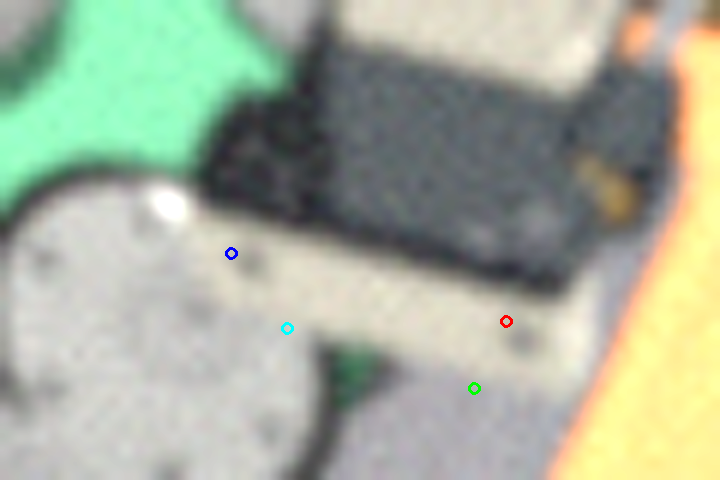

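Request:
step_arm:
  commands:
    - [[0,-0.7,15],0]
    - [[0,0,15],0]
    - [[0,0,10],0]
    - [[0,0,4],0]
    - [[0,0,4],0]
    - [[0,0,4],0]
    - [[0,0,0],0]

```text
time_s: 12.78
tcp_pos: [0.4897, 0.0771, 0.2035]
eef_rot: [-180.0, 0.0, 7.9]
contact_force: [-0.4, 1.1, -0.4]
gripper_width: 0.0259
```

Request:
step_arm:
  commands:
    - [[0,0,4],0]
    - [[0,0,4],0]
    - [[0,0,4],0]
    - [[0,0,0],0]

```text
time_s: 13.28
tcp_pos: [0.4896, 0.0769, 0.1911]
eef_rot: [180.0, 0.0, 7.9]
contact_force: [0.2, -0.1, -1.0]
gripper_width: 0.0257
```

Request:
step_arm:
  commands:
    - [[0,0,4],0]
    - [[0,0,4],0]
    - [[0,0,0],0]

```text
time_s: 13.65
tcp_pos: [0.489, 0.0767, 0.1837]
eef_rot: [180.0, 0.1, 7.9]
contact_force: [-5.9, -0.2, 4.9]
gripper_width: 0.0255
```

Request:
step_arm:
  commands:
    - [[0,0,4],0]
    - [[0,0,4],0]
    - [[0,0,0],0]

```text
time_s: 14.02
tcp_pos: [0.4886, 0.0766, 0.1754]
eef_rot: [180.0, 0.1, 7.9]
contact_force: [-6.2, -0.3, 4.1]
gripper_width: 0.0258
```

Request:
step_arm:
  commands:
    - [[0,0,4],0]
    - [[0,0,4],0]
    - [[0,0,0],0]

```text
time_s: 14.4
tcp_pos: [0.4889, 0.0767, 0.1675]
eef_rot: [180.0, 0.1, 7.9]
contact_force: [-4.7, 0.1, 2.5]
gripper_width: 0.026
```

Request:
step_arm:
  commands:
    - [[0,0,4],0]
    - [[0,0,4],0]
    - [[0,0,0],0]

```text
time_s: 14.78
tcp_pos: [0.4897, 0.0769, 0.1597]
eef_rot: [180.0, 0.0, 8.0]
contact_force: [-2.7, -1.2, 3.3]
gripper_width: 0.0258
```

Request:
step_arm:
  commands:
    - [[-15,0,0],0]
    - [[-25,0,-20],-10]
    - [[-10,0,-25],-10]
    - [[0,0,-25],-10]
    - [[0,0,0],-10]
    - [[0,0,0],-10]
    - [[0,0,0],-10]
    - [[0,0,0],0]

```text
time_s: 15.78
tcp_pos: [0.44, 0.0683, 0.2294]
eef_rot: [-180.0, -0.0, 67.9]
contact_force: [-0.3, 0.3, -0.4]
gripper_width: 0.0255
```

```bash
python3 - <<'E'
from h import *
todo((0.4898,0.0769,.204),8)
T=r.get_state()["tcp_pos"];c=cap('top',4); q=proj(c,T).astype(int); print(q); crop(c,q[0]-50,q[1]-50,q[0]+50,q[1]+50,'p4.png',5)
c=cap('side',4); q=proj(c,T).astype(int);print(q); crop(c,q[0]-50,q[1]-50,q[0]+50,q[1]+50,'p4s.png',5)
i=np.hstack([cv2.imread("pics/p4.png"),cv2.imread("pics/p4s.png")]); cv2.imwrite("pics/p4b.png",cv2.resize(i,(800,400)))
E
```

```text
t 15.78 pos [0.44   0.0683 0.2294] rot [-1.7999e+02 -1.0000e-02  6.7880e+01] j [ 34.3  -1.9 -26.4  -0.  -65.4 123.6] F [-0.3  0.3 -0.4] w 0.0255
tool move mm 26.7 42.9 25.4 twist 59.9
[230 229]
[291 214]
```

View pics/p4b.png

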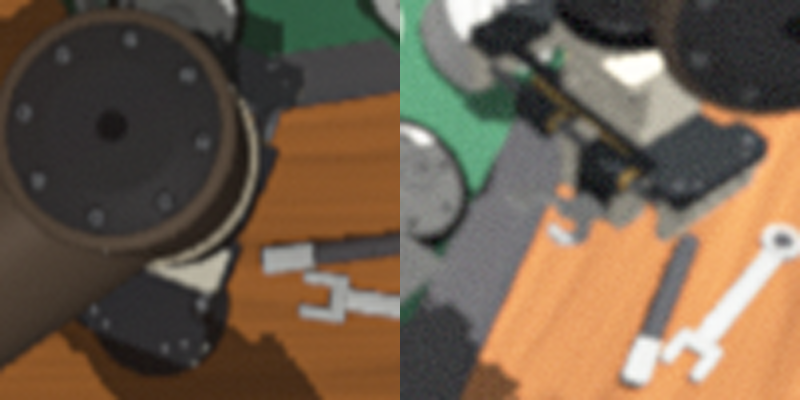

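```bash
cat > tl.py <<'E'
from h import *
def local(k,name="side",box=(5,75,-36,36,-30,60),draw=None):
    c=load(name,k); s=r.get_state(); T=s["tcp_pos"]; a=np.radians(s["eef_rot"][2]); e=np.array([np.cos(a),np.sin(a),0]); l=np.array([-np.sin(a),np.cos(a),0])
    D=(cloud(c)-T); L=np.stack([D@e,D@l,D[...,2]],-1)*1000
    m=(L[...,0]>box[0])&(L[...,0]<box[1])&(L[...,1]>box[2])&(L[...,1]<box[3])&(L[...,2]>box[4])&(L[...,2]<box[5])
    return c,L,m,T,e,l
E
python3 - <<'E'
from tl import *
c,L,m,T,e,l=local(4,box=(12,80,-34,34,-30,40))
g=cv2.cvtColor(c["img"],cv2.COLOR_RGB2HSV)
v,u=np.nonzero(m)
for a,b in zip(v,u): print((b,a),L[a,b].round().astype(int).tolist(),g[a,b,1:].tolist(),end="; ")
crop(c,275,190,315,230,"p4z.png",15)
E
```

```text
(np.int64(281), np.int64(203)) [12, -28, 29] [17, 123]; (np.int64(282), np.int64(203)) [12, -24, 33] [28, 136]; (np.int64(282), np.int64(204)) [12, -24, 28] [24, 140]; (np.int64(281), np.int64(205)) [12, -27, 22] [16, 125]; (np.int64(282), np.int64(205)) [12, -23, 25] [25, 141]; (np.int64(282), np.int64(206)) [13, -23, 22] [28, 144]; (np.int64(281), np.int64(207)) [12, -27, 15] [12, 132]; (np.int64(281), np.int64(209)) [12, -26, 8] [55, 143]; (np.int64(282), np.int64(209)) [12, -22, 11] [58, 154]; (np.int64(281), np.int64(210)) [12, -26, 4] [116, 192]; (np.int64(282), np.int64(210)) [12, -22, 7] [104, 193]; (np.int64(283), np.int64(210)) [13, -18, 11] [81, 170]; (np.int64(269), np.int64(211)) [52, -29, 24] [8, 122]; (np.int64(270), np.int64(211)) [47, -31, 20] [2, 118]; (np.int64(271), np.int64(211)) [46, -28, 21] [6, 119]; (np.int64(272), np.int64(211)) [44, -26, 21] [4, 119]; (np.int64(273), np.int64(211)) [40, -27, 18] [6, 118]; (np.int64(274), np.int64(211)) [39, -25, 19] [4, 116]; (np.int64(275), np.int64(211)) [35, -24, 17] [2, 116]; (np.int64(283), np.int64(211)) [13, -18, 7] 
[... 8665 characters left out ...]
p.int64(224)) [56, 25, 25] [12, 205]; (np.int64(283), np.int64(224)) [54, 27, 25] [20, 194]; (np.int64(284), np.int64(224)) [50, 27, 23] [30, 172]; (np.int64(285), np.int64(224)) [50, 30, 24] [49, 160]; (np.int64(286), np.int64(224)) [44, 28, 19] [82, 168]; (np.int64(287), np.int64(224)) [39, 26, 13] [111, 198]; (np.int64(279), np.int64(225)) [64, 23, 25] [120, 231]; (np.int64(280), np.int64(225)) [62, 25, 26] [98, 221]; (np.int64(281), np.int64(225)) [59, 25, 23] [82, 222]; (np.int64(282), np.int64(225)) [57, 26, 23] [78, 219]; (np.int64(283), np.int64(225)) [54, 27, 21] [80, 220]; (np.int64(284), np.int64(225)) [52, 29, 22] [91, 213]; (np.int64(285), np.int64(225)) [48, 28, 18] [114, 208];
```

View pics/p4z.png

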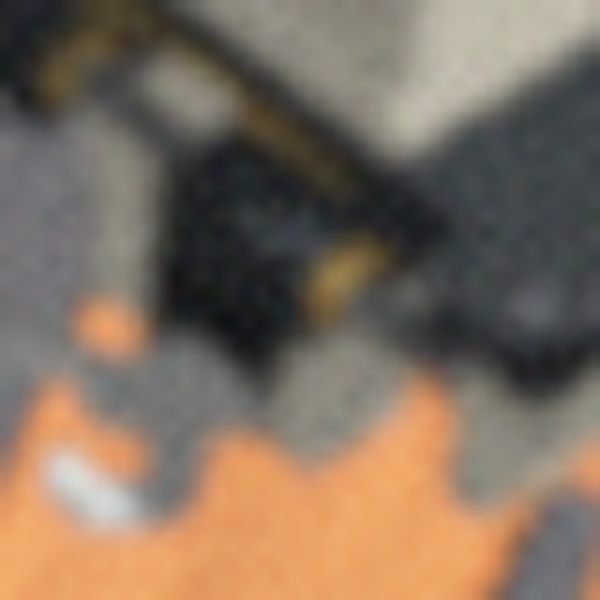

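```bash
cat >> tl.py <<'E'
def tilt(k,name="side",box=(17,70,-34,34,-30,40)):
    c,L,m,T,e,l=local(k,name,box); g=cv2.cvtColor(c["img"],cv2.COLOR_RGB2HSV)
    m&=(g[...,1]<35)&(g[...,2]>105); P=L[m]
    for _ in range(4):
        A=np.c_[P,][:,[0,1]]; A=np.c_[A,np.ones(len(A))]; q=np.linalg.lstsq(A,P[:,2],rcond=None)[0]; d=P[:,2]-A@q; P=P[abs(d)<max(2,2*d.std())]
    print("tilt",np.degrees(np.arctan(q[0])).round(1),"roll",np.degrees(np.arctan(q[1])).round(1),"z at x=0",q[2].round(1),"N",len(P),"sd",d.std().round(2),"x range",P[:,0].min().round(1),P[:,0].max().round(1),"y",P[:,1].min().round(),P[:,1].max().round())
E
python3 -c "
from tl import *
tilt(4)"
```

```text
tilt 27.2 roll -0.0 z at x=0 -2.5 N 91 sd 0.83 x range 17.6 62.6 y -31.0 27.0
```

Request:
step_arm:
  commands:
    - [[0,0,0],10]
    - [[0,0,0],10]
    - [[0,0,0],10]
    - [[0,0,0],10]
    - [[0,0,0],10]
    - [[0,0,0],10]
    - [[20,0,0],0]
    - [[30,0,0],0]
    - [[0,0,25],0]
    - [[0,0,25],0]
    - [[0,0,12],0]
    - [[0,0,4],0]
    - [[0,0,0],0]

```text
time_s: 17.5
tcp_pos: [0.4907, 0.0755, 0.164]
eef_rot: [180.0, -0.0, 8.0]
contact_force: [0.5, 0.1, -0.7]
gripper_width: 0.0259
```

Request:
step_arm:
  commands:
    - [[0,0,4],0]
    - [[0,0,4],0]
    - [[0,0,4],0]
    - [[0,0,0],0]

```text
time_s: 18.0
tcp_pos: [0.4909, 0.0756, 0.1523]
eef_rot: [-180.0, -0.1, 8.0]
contact_force: [-0.3, 0.1, 2.9]
gripper_width: 0.0258
```

```bash
python3 -c "
from h import *
todo((0.4897,0.0769,.1515),8)"
```

```text
t 18.0 pos [0.4909 0.0756 0.1523] rot [-1.7998e+02 -1.0000e-01  7.9700e+00] j [ 31.5   7.4 -27.5   0.  -55.   66.5] F [-0.3  0.1  2.9] w 0.0258
tool move mm -1.0 -1.4 0.8 twist -0.0
```

Request:
step_arm:
  commands:
    - [[0,0,2],0]
    - [[0,0,0],0]
    - [[-15,0,-5],0]
    - [[-25,0,-20],-10]
    - [[-10,0,-25],-10]
    - [[0,0,-25],-10]
    - [[0,0,0],-10]
    - [[0,0,0],-10]
    - [[0,0,0],-10]
    - [[0,0,0],0]

```text
time_s: 19.25
tcp_pos: [0.44, 0.0664, 0.2243]
eef_rot: [-180.0, 0.0, 67.9]
contact_force: [0.5, -0.4, -1.2]
gripper_width: 0.0257
```

```bash
python3 -c "
from tl import *
cap('side',5); tilt(5); todo((.5,.07,.2),8)"
```

```text
tilt 35.3 roll 0.4 z at x=0 -3.4 N 72 sd 0.83 x range 19.2 61.6 y -27.0 26.0
t 19.3 pos [0.4402 0.0665 0.2244] rot [-1.7996e+02  2.0000e-02  6.7720e+01] j [ 34.1  -1.6 -26.9  -0.  -64.8 123.6] F [-0.4 -0.1 -1. ] w 0.026
tool move mm 25.9 54.0 24.4 twist 59.7
```

Request:
step_arm:
  commands:
    - [[0,0,0],10]
    - [[0,0,0],10]
    - [[0,0,0],10]
    - [[0,0,0],10]
    - [[0,0,0],10]
    - [[0,0,0],9.7]
    - [[17.5,-1.7,15],0]
    - [[18,-1.7,25],0]
    - [[0,0,25],0]
    - [[0,0,12.7],0]
    - [[0,0,0],0]
  grip_force: 45

```text
time_s: 20.68
tcp_pos: [0.475, 0.0748, 0.1463]
eef_rot: [180.0, 0.1, 8.2]
contact_force: [-0.5, -0.5, -0.6]
gripper_width: 0.0252
```

```bash
cat >> tl.py <<'E'
def grip(G,yaw,th):
    s=r.get_state(); a=np.radians(yaw); t=np.radians(th); d=(s["tcp_pos"]+[0,0,.0188]-G)*1000
    X=d[0]*np.cos(a)+d[1]*np.sin(a); lat=-d[0]*np.sin(a)+d[1]*np.cos(a)
    F=s["contact_force"]; FX=F[0]*np.cos(a)+F[1]*np.sin(a)
    print("t",round(s["time_s"],2),"s",(X*np.cos(t)+d[2]*np.sin(t)).round(1),"n",(-X*np.sin(t)+d[2]*np.cos(t)).round(1),"left",lat.round(1),"| Fs",(FX*np.cos(t)+F[2]*np.sin(t)).round(1),"Fn",(-FX*np.sin(t)+F[2]*np.cos(t)).round(1),"Fl",(-F[0]*np.sin(a)+F[1]*np.cos(a)).round(1),"rot",s["eef_rot"].round(1))
GC=np.array([.573,.0886,.208]); GT=np.array([.6685,.006,.2625])
E
python3 -c "
from tl import *
grip(GC,8,34)"
```

```text
t 20.68 s -106.0 n 19.8 left 0.0 | Fs -0.8 Fn -0.2 Fl -0.4 rot [1.8e+02 1.0e-01 8.2e+00]
```

Request:
step_arm:
  commands:
    - [[5,0,-3.5],0]
    - [[5,0,-3.5],0]
    - [[5,0,-3.5],0]
    - [[5,0,-3.3],0]
    - [[0,0,0],0]

```text
time_s: 21.3
tcp_pos: [0.4961, 0.0782, 0.161]
eef_rot: [-180.0, -0.0, 8.2]
contact_force: [-0.9, -0.1, -1.5]
gripper_width: 0.0254
```

```bash
python3 -c "
from tl import *
grip(GC,8,34)"
```

```text
t 21.3 s -80.1 n 20.0 left 0.4 | Fs -1.6 Fn -0.8 Fl 0.0 rot [-180.    -0.     8.2]
```

Request:
step_arm:
  commands:
    - [[4.15,0,-2.8],0]
    - [[4.15,0,-2.8],0]
    - [[0,0,0],0]

```text
time_s: 21.68
tcp_pos: [0.5042, 0.0794, 0.1665]
eef_rot: [-180.0, -0.0, 8.2]
contact_force: [-0.7, -1.0, -0.7]
gripper_width: 0.0253
```

```bash
python3 -c "
from tl import *
grip(GC,8,34)"
```

```text
t 21.68 s -70.3 n 20.0 left 0.4 | Fs -1.1 Fn -0.1 Fl -0.9 rot [-180.    -0.     8.2]
```

Request:
step_arm:
  commands:
    - [[4.15,0,-2.8],0]
    - [[4.15,0,-2.8],0]
    - [[0,0,0],0]

```text
time_s: 22.05
tcp_pos: [0.5124, 0.0806, 0.172]
eef_rot: [-180.0, -0.0, 8.2]
contact_force: [1.2, 0.1, -0.6]
gripper_width: 0.0253
```

```bash
python3 -c "
from tl import *
grip(GC,8,34)"
```

```text
t 22.05 s -60.3 n 19.9 left 0.5 | Fs 0.7 Fn -1.2 Fl -0.1 rot [-180.    -0.     8.2]
```

Request:
step_arm:
  commands:
    - [[4.15,0,-2.8],0]
    - [[0,0,0],0]

```text
time_s: 22.3
tcp_pos: [0.5152, 0.0808, 0.1741]
eef_rot: [180.0, 0.1, 8.2]
contact_force: [-3.5, -0.4, -3.4]
gripper_width: 0.0255
```

```bash
python3 -c "
from tl import *
grip(GC,8,34)"
```

```text
t 22.3 s -56.8 n 20.0 left 0.3 | Fs -4.8 Fn -0.9 Fl 0.1 rot [1.8e+02 1.0e-01 8.2e+00]
```

Request:
step_arm:
  commands:
    - [[3.3,0,-2.24],0]
    - [[3.3,0,-2.24],0]
    - [[0,0,0],0]

```text
time_s: 22.68
tcp_pos: [0.5238, 0.0823, 0.1797]
eef_rot: [-180.0, -0.1, 8.3]
contact_force: [1.4, -0.7, -2.5]
gripper_width: 0.0254
```

```bash
python3 -c "
from tl import *
grip(GC,8,34)"
```

```text
t 22.68 s -46.5 n 19.8 left 0.6 | Fs -0.3 Fn -2.8 Fl -0.9 rot [-1.8e+02 -1.0e-01  8.3e+00]
```

Request:
step_arm:
  commands:
    - [[2.5,0,-1.7],0]
    - [[0,0,0],0]

```text
time_s: 22.92
tcp_pos: [0.5259, 0.0826, 0.1812]
eef_rot: [-180.0, -0.1, 8.3]
contact_force: [2.0, 0.1, -4.1]
gripper_width: 0.0259
```

```bash
python3 -c "
from tl import *
grip(GC,8,34)"
```

```text
t 22.93 s -43.8 n 19.9 left 0.7 | Fs -0.7 Fn -4.5 Fl -0.2 rot [-1.8e+02 -1.0e-01  8.3e+00]
```

Request:
step_arm:
  commands:
    - [[2,0,-1.2],0]
    - [[0,0,0],0]

```text
time_s: 23.18
tcp_pos: [0.5264, 0.0826, 0.1817]
eef_rot: [-180.0, 0.1, 8.2]
contact_force: [-2.9, 2.1, -4.0]
gripper_width: 0.0255
```

```bash
python3 -c "
from tl import *
grip(GC,8,34)"
```

```text
t 23.18 s -43.2 n 20.0 left 0.5 | Fs -4.4 Fn -1.9 Fl 2.5 rot [-1.8e+02  1.0e-01  8.2e+00]
```

Request:
step_arm:
  commands:
    - [[2,0,-1.2],0]
    - [[0,0,0],0]

```text
time_s: 23.42
tcp_pos: [0.5265, 0.0825, 0.1819]
eef_rot: [180.0, 0.3, 8.2]
contact_force: [-7.7, 0.9, -4.9]
gripper_width: 0.0255
```

```bash
python3 -c "
from tl import *
grip(GC,8,34)"
```

```text
t 23.43 s -43.0 n 20.2 left 0.4 | Fs -9.0 Fn 0.2 Fl 1.9 rot [180.    0.3   8.2]
```

Request:
step_arm:
  commands:
    - [[2.5,0,-1.7],0]
    - [[0,0,0],0]

```text
time_s: 23.68
tcp_pos: [0.5265, 0.0824, 0.1822]
eef_rot: [180.0, 0.6, 8.2]
contact_force: [-13.4, 2.6, -6.9]
gripper_width: 0.0256
```

```bash
python3 -c "
from tl import *
grip(GC,8,34)"
```

```text
t 23.68 s -42.8 n 20.4 left 0.3 | Fs -14.6 Fn 1.5 Fl 4.4 rot [180.    0.6   8.2]
```

Request:
step_arm:
  commands:
    - [[-3.3,0,2.2],0]
    - [[0,0,0],0]
    - [[0,0,0],0]
    - [[0,0,0],0]
  gripper: 0.5

```text
time_s: 24.18
tcp_pos: [0.5288, 0.0829, 0.1833]
eef_rot: [-180.0, -0.1, 8.3]
contact_force: [-0.1, -0.4, -0.8]
gripper_width: 0.0436
```

Request:
step_arm:
  commands:
    - [[-5,0,-10],0]
    - [[-15,0,-30],0]
    - [[-25,0,-40],0]
    - [[-25,0,-40],0]
    - [[0,0,0],0]

```text
time_s: 24.8
tcp_pos: [0.4592, 0.0729, 0.3074]
eef_rot: [-179.9, -0.4, 8.3]
contact_force: [1.0, 0.0, -0.8]
gripper_width: 0.0439
```

```bash
python3 -c "
from tl import *
todo((.454,.2845,.3),-80)
c=cap('top',6); crop(c,190,120,270,210,'p6.png',6)
c=cap('side',6); crop(c,200,150,290,240,'p6s.png',6)
i=np.hstack([cv2.imread('pics/p6.png'),cv2.imread('pics/p6s.png')]); cv2.imwrite('pics/p6b.png',cv2.resize(i,None,fx=.75,fy=.75))"
```

```text
t 24.8 pos [0.4592 0.0729 0.3074] rot [-179.85   -0.45    8.29] j [ 33.4  -2.8 -17.1   0.1 -75.2  64.8] F [ 1.   0.  -0.8] w 0.0439
tool move mm 25.4 -210.1 7.4 twist 88.3
```

View pics/p6b.png

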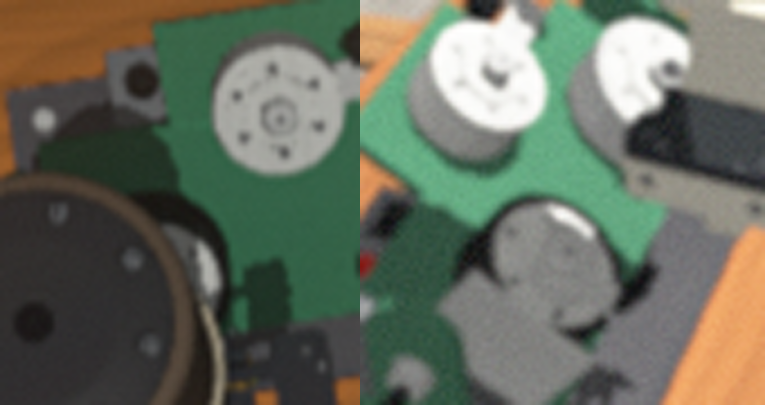

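Request:
step_arm:
  commands:
    - [[5,-42,0],0]
    - [[5,-42,0],0]
    - [[5,-42,0],0]
    - [[5,-42,0],0]
    - [[5,-42,0],0]
    - [[0,0,0],-10]
    - [[0,0,0],-10]
    - [[0,0,0],-10]
    - [[0,0,0],-10]
    - [[0,0,0],-10]
    - [[0,0,0],-10]
    - [[0,0,0],-10]
    - [[0,0,0],-10]
    - [[0,0,0],-10]
    - [[0,0,0],-1.7]
    - [[0,0,0],0]
  gripper: 0
  grip_force: 25

```text
time_s: 26.9
tcp_pos: [0.4536, 0.2841, 0.302]
eef_rot: [-179.9, 0.1, 99.8]
contact_force: [-0.2, -0.1, 0.7]
gripper_width: 0.0878
```

```bash
python3 - <<'E'
from tl import *
todo((.454,.2845,.0055),100)
c=cap('top',7); crop(c,190,120,270,210,'p7.png',6)
d=cap('side',7); crop(d,200,150,290,240,'p7s.png',6)
i=np.hstack([cv2.imread('pics/p7.png'),cv2.imread('pics/p7s.png')]); cv2.imwrite('pics/p7b.png',cv2.resize(i,None,fx=.75,fy=.75))
E
```

```text
t 26.9 pos [0.4536 0.2841 0.302 ] rot [-1.7994e+02  5.0000e-02  9.9770e+01] j [ 53.1   4.9  -9.8  -0.  -75.3 136.7] F [-0.2 -0.1  0.7] w 0.0878
tool move mm 0.3 0.5 296.5 twist -0.2
```

View pics/p7b.png

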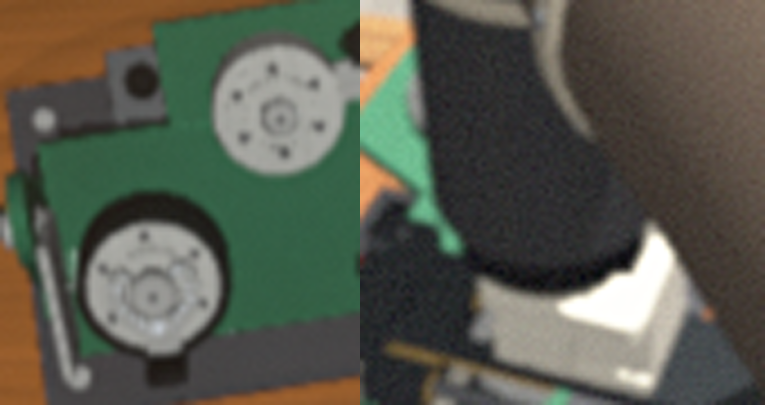

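Request:
step_arm:
  commands:
    - [[0,0,40],0]
    - [[0,0,50],0]
    - [[0,0,50],0]
    - [[0,0,50],0]
    - [[0,0,50],0]
    - [[0,0,30],0]
    - [[0,0,20],0]
    - [[0,0,6],0]
    - [[0,0,0],0]

```text
time_s: 28.12
tcp_pos: [0.4537, 0.2843, 0.0068]
eef_rot: [-180.0, 0.0, 99.9]
contact_force: [0.2, 0.3, 0.1]
gripper_width: 0.0882
```

```bash
python3 - <<'E'
from tl import *
todo((.454,.2845,.0055),100)
c=cap('top',8); crop(c,135,195,200,260,'p8.png',8)
d=cap('side',8); crop(d,210,280,280,345,'p8s.png',8)
i=np.hstack([cv2.imread('pics/p8.png'),cv2.imread('pics/p8s.png')]); cv2.imwrite('pics/p8b.png',cv2.resize(i,None,fx=.73,fy=.73))
E
```

```text
t 28.12 pos [0.4537 0.2843 0.0068] rot [-1.7999e+02  1.0000e-02  9.9910e+01] j [ 53.1  21.8 -31.6   0.  -36.6 136.8] F [0.2 0.3 0.1] w 0.0882
tool move mm 0.2 0.4 1.3 twist -0.1
```

View pics/p8b.png

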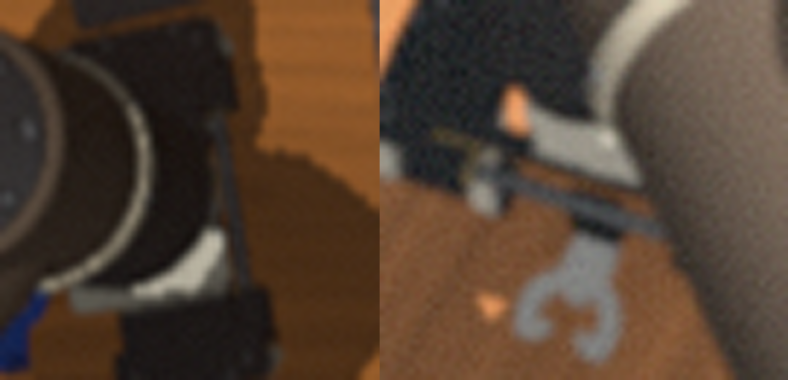

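Request:
step_arm:
  commands:
    - [[0,0,1],0]
    - [[0,0,0],0]
    - [[0,0,0],0]
    - [[0,0,0],0]
    - [[0,0,0],0]
    - [[0,0,0],0]
    - [[0,0,0],0]
    - [[0,0,0],0]
    - [[0,0,0],0]
  gripper: 1
  grip_force: 25

```text
time_s: 29.35
tcp_pos: [0.4536, 0.2842, 0.0057]
eef_rot: [-180.0, 0.0, 99.9]
contact_force: [-0.0, -0.2, 0.5]
gripper_width: 0.026
```

Request:
step_arm:
  commands:
    - [[0,0,-10],0]
    - [[0,0,-30],0]
    - [[0,0,-50],0]
    - [[0,0,-50],0]
    - [[0,0,-50],0]
    - [[0,0,-50],0]
    - [[0,0,-50],0]
    - [[0,0,-20],0]
    - [[0,0,0],0]

```text
time_s: 30.48
tcp_pos: [0.4538, 0.2844, 0.3179]
eef_rot: [179.8, -0.1, 99.9]
contact_force: [-0.2, -0.2, -1.1]
gripper_width: 0.0256
```

```bash
python3 - <<'E'
from tl import *
todo((.454,.2845,.0055),100)
cap("side",9); tilt(9,box=(14,65,-28,28,-30,40))
E
```

```text
t 30.48 pos [0.4538 0.2844 0.3179] rot [ 1.7984e+02 -1.4000e-01  9.9950e+01] j [ 53.1   4.4  -8.4   0.  -77.  136.9] F [-0.2 -0.2 -1.1] w 0.0256
tool move mm 0.1 0.2 312.4 twist -0.1
tilt -0.6 roll -0.5 z at x=0 0.5 N 220 sd 0.93 x range 14.1 57.6 y -25.0 22.0
```

Request:
step_arm:
  commands:
    - [[0,0,0],10]
    - [[0,0,0],10]
    - [[0,0,0],10]
    - [[0,0,0],10]
    - [[0,0,0],10]
    - [[0,0,0],10]
    - [[0,0,0],10]
    - [[0,0,0],10]
    - [[0,0,0],10]
    - [[0,0,0],2]
    - [[0,38,0],0]
    - [[10,38,0],0]
    - [[14,38,0],0]
    - [[14,38,0],0]
    - [[14,38,0],0]
    - [[15,38,0],0]
    - [[15,38,0],0]
    - [[15,38,0],0]
    - [[0,0,0],0]

```text
time_s: 32.9
tcp_pos: [0.592, -0.0057, 0.314]
eef_rot: [180.0, 0.2, 7.9]
contact_force: [-0.3, 0.4, -1.7]
gripper_width: 0.0258
```

```bash
python3 - <<'E'
from tl import *
todo((.5929,-.0046,.2580),8); grip(GT,8,34)
c=cap('top',10); crop(c,190,110,290,210,'p10.png',5)
E
```

```text
t 32.9 pos [ 0.592  -0.0057  0.314 ] rot [1.7997e+02 1.6000e-01 7.9400e+00] j [ 18.3  10.4  -1.9  -0.  -77.9  79.6] F [-0.3  0.4 -1.7] w 0.0258
tool move mm 1.1 -1.0 56.0 twist -0.1
t 32.9 s -24.9 n 101.5 left -1.0 | Fs -1.2 Fn -1.3 Fl 0.4 rot [180.    0.2   7.9]
```

View pics/p10.png

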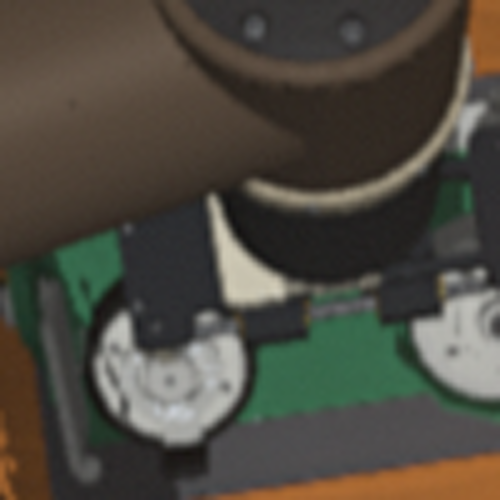

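Request:
step_arm:
  commands:
    - [[1,-1,20],0]
    - [[0,0,20],0]
    - [[0,0,12],0]
    - [[0,0,4],0]
    - [[0,0,4],0]
    - [[0,0,0],0]

```text
time_s: 33.7
tcp_pos: [0.5926, -0.0022, 0.256]
eef_rot: [-180.0, -0.0, 8.0]
contact_force: [0.0, -0.0, -0.7]
gripper_width: 0.0258
```

Request:
step_arm:
  commands:
    - [[0,0,4],0]
    - [[0,0,4],0]
    - [[0,0,4],0]
    - [[0,0,0],0]

```text
time_s: 34.2
tcp_pos: [0.5924, -0.0027, 0.2442]
eef_rot: [180.0, -0.0, 7.9]
contact_force: [-2.3, -0.8, 3.3]
gripper_width: 0.0257
```

Request:
step_arm:
  commands:
    - [[0,0,4],0]
    - [[0,0,4],0]
    - [[0,0,4],0]
    - [[0,0,0],0]

```text
time_s: 34.7
tcp_pos: [0.5911, -0.003, 0.2319]
eef_rot: [180.0, 0.1, 7.9]
contact_force: [-6.5, -0.2, 5.5]
gripper_width: 0.0259
```

Request:
step_arm:
  commands:
    - [[0,0,4],0]
    - [[0,0,4],0]
    - [[0,0,4],0]
    - [[0,0,0],0]

```text
time_s: 35.2
tcp_pos: [0.5916, -0.0028, 0.2198]
eef_rot: [180.0, 0.1, 7.9]
contact_force: [-5.0, -0.7, 4.1]
gripper_width: 0.0256
```

Request:
step_arm:
  commands:
    - [[0,0,4],0]
    - [[0,0,4],0]
    - [[0,0,1.5],0]
    - [[0,0,0],0]

```text
time_s: 35.7
tcp_pos: [0.5928, -0.0026, 0.2109]
eef_rot: [180.0, -0.1, 8.0]
contact_force: [-2.7, -1.0, 4.8]
gripper_width: 0.0257
```

```bash
python3 - <<'E'
from tl import *
grip(GT,8,34); todo((.5929,-.0046,.2119),8)
E
```

```text
t 35.7 s -81.5 n 15.4 left 2.0 | Fs 0.3 Fn 5.5 Fl -0.6 rot [ 1.8e+02 -1.0e-01  8.0e+00]
t 35.7 pos [ 0.5928 -0.0026  0.2109] rot [ 1.7997e+02 -6.0000e-02  7.9500e+00] j [ 18.6  13.4 -11.4   0.  -65.1  79.3] F [-2.7 -1.   4.8] w 0.0257
tool move mm -0.2 2.0 -1.0 twist -0.0
```

Request:
step_arm:
  commands:
    - [[-15,2,-8],0]
    - [[-25,0,-25],-10]
    - [[-10,0,-30],-10]
    - [[0,0,-25],-10]
    - [[0,0,0],-10]
    - [[0,0,0],-10]
    - [[0,0,0],-10]
    - [[0,0,0],0]

```text
time_s: 36.7
tcp_pos: [0.5429, -0.0131, 0.2983]
eef_rot: [-180.0, -0.0, 67.9]
contact_force: [-0.6, 0.3, -0.8]
gripper_width: 0.0258
```

```bash
python3 - <<'E'
from tl import *
cap("side",11); tilt(11,box=(14,65,-28,28,-30,45)); todo((.5929,-.0046,.2119),8)
c=load("side",11); q=proj(c,r.get_state()["tcp_pos"]).astype(int); crop(c,q[0]-40,q[1]-40,q[0]+40,q[1]+40,"p11.png",7)
E
```

```text
tilt 31.7 roll -0.3 z at x=0 -2.5 N 82 sd 1.63 x range 15.9 56.5 y -24.0 23.0
t 36.75 pos [ 0.543  -0.0131  0.2984] rot [-1.7999e+02 -1.0000e-02  6.7730e+01] j [ 19.3   5.8  -9.3  -0.  -74.9 138.4] F [ 0.4  0.8 -0.4] w 0.0258
tool move mm 26.7 43.0 86.5 twist 59.7
```

View pics/p11.png

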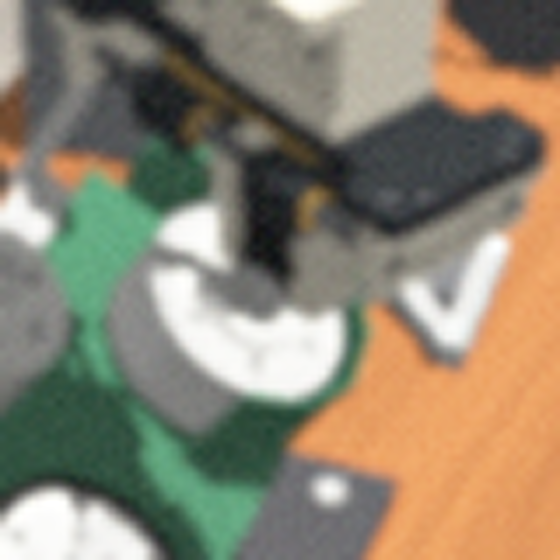

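```bash
python3 - <<'E'
from tl import *
c,L,m,T,e,l=local(11,box=(14,62,-26,26,-12,45)); g=cv2.cvtColor(c["img"],cv2.COLOR_RGB2HSV)
m&=(g[...,1]<45)&(g[...,2]<150)&(g[...,2]>70)
P=L[m]; best=None; rng=np.random.default_rng(0)
for _ in range(500):
    i=rng.choice(len(P),2,replace=False); a,b=P[i]
    if abs(a[0]-b[0])<10: continue
    k=(b[2]-a[2])/(b[0]-a[0]); z0=a[2]-k*a[0]; d=abs(P[:,2]-k*P[:,0]-z0)<1.5
    if best is None or d.sum()>best.sum(): best=d
Q=P[best]; A=np.c_[Q[:,:2],np.ones(len(Q))]; q=np.linalg.lstsq(A,Q[:,2],rcond=None)[0]
print(len(P),len(Q),np.degrees(np.arctan(q[:2])).round(1),q[2].round(1),Q.min(0).round(),Q.max(0).round())
for x in range(14,62,6):
    k=(P[:,0]>=x)&(P[:,0]<x+6); print(x,np.sort(P[k][:,2]).round().astype(int).tolist())
E
```

```text
50 38 [33.8  0.5] -3.4 [ 16. -23.   7.] [53. 20. 33.]
14 [3, 4, 7, 7, 8, 9, 36]
20 [9, 11, 11, 11, 12, 12, 13, 14]
26 [15, 15, 15, 16, 17, 17, 18]
32 [17, 18, 18, 18, 18, 18, 19, 20, 21, 22, 22]
38 [23, 23, 24, 24, 24]
44 [27, 27, 28, 29, 29, 29]
50 [27, 31, 31, 31, 31, 33]
56 []
```

Request:
step_arm:
  commands:
    - [[0,0,0],10]
    - [[0,0,0],10]
    - [[0,0,0],10]
    - [[0,0,0],10]
    - [[0,0,0],10]
    - [[0,0,0],9.7]
    - [[16.5,-1.4,10],0]
    - [[16.5,0,25],0]
    - [[0,0,25],0]
    - [[0,0,22],0]
    - [[0,0,12],0]
    - [[0,0,0],0]
  grip_force: 45

```text
time_s: 38.25
tcp_pos: [0.5759, -0.0068, 0.2032]
eef_rot: [180.0, 0.1, 8.3]
contact_force: [0.4, -0.9, -0.8]
gripper_width: 0.0252
```

```bash
python3 -c "
from tl import *
grip(GT,8,34)"
```

```text
t 38.25 s -100.1 n 18.7 left 0.2 | Fs -0.3 Fn -0.8 Fl -1.0 rot [1.8e+02 1.0e-01 8.3e+00]
```

Request:
step_arm:
  commands:
    - [[-0.7,0,-1],0]
    - [[4.6,0,-3.1],0]
    - [[4.6,0,-3.1],0]
    - [[4.6,0,-3.1],0]
    - [[4.6,0,-3.1],0]
    - [[4.6,0,-3.1],0]
    - [[0,0,0],0]

```text
time_s: 39.12
tcp_pos: [0.5986, -0.0036, 0.2209]
eef_rot: [180.0, -0.0, 8.2]
contact_force: [0.2, -0.2, -1.2]
gripper_width: 0.0257
```

```bash
python3 -c "
from tl import *
grip(GT,8,34)"
```

```text
t 39.12 s -71.2 n 20.5 left 0.3 | Fs -0.5 Fn -1.1 Fl -0.3 rot [180.   -0.    8.2]
```

Request:
step_arm:
  commands:
    - [[4.45,0,-2.4],0]
    - [[4.15,0,-2.8],0]
    - [[0,0,0],0]

```text
time_s: 39.5
tcp_pos: [0.6071, -0.0024, 0.2261]
eef_rot: [180.0, -0.0, 8.2]
contact_force: [0.2, -0.5, 0.1]
gripper_width: 0.0253
```

```bash
python3 -c "
from tl import *
grip(GT,8,34)"
```

```text
t 39.5 s -61.2 n 20.0 left 0.3 | Fs 0.2 Fn 0.1 Fl -0.5 rot [180.   -0.    8.2]
```

Request:
step_arm:
  commands:
    - [[3.3,0,-2.24],0]
    - [[3.3,0,-2.24],0]
    - [[0,0,0],0]

```text
time_s: 39.88
tcp_pos: [0.6136, -0.0014, 0.2306]
eef_rot: [180.0, -0.0, 8.2]
contact_force: [-0.2, 0.8, -1.1]
gripper_width: 0.0256
```

```bash
python3 -c "
from tl import *
grip(GT,8,34)"
```

```text
t 39.88 s -53.2 n 20.1 left 0.3 | Fs -0.7 Fn -0.9 Fl 0.8 rot [180.   -0.    8.2]
```

Request:
step_arm:
  commands:
    - [[3.3,0,-2.24],0]
    - [[0,0,0],0]

```text
time_s: 40.12
tcp_pos: [0.6161, -0.001, 0.2323]
eef_rot: [-180.0, 0.1, 8.2]
contact_force: [-2.5, -0.8, -0.9]
gripper_width: 0.0259
```

```bash
python3 -c "
from tl import *
grip(GT,8,34)"
```

```text
t 40.12 s -50.2 n 20.1 left 0.4 | Fs -2.7 Fn 0.7 Fl -0.5 rot [-1.8e+02  1.0e-01  8.2e+00]
```

Request:
step_arm:
  commands:
    - [[3.3,0,-2.24],0]
    - [[0,0,0],0]

```text
time_s: 40.38
tcp_pos: [0.6198, -0.0005, 0.2348]
eef_rot: [-180.0, 0.0, 8.2]
contact_force: [-3.1, 0.2, -2.8]
gripper_width: 0.0254
```

```bash
python3 -c "
from tl import *
grip(GT,8,34)"
```

```text
t 40.38 s -45.7 n 20.1 left 0.4 | Fs -4.1 Fn -0.6 Fl 0.6 rot [-180.     0.     8.2]
```

Request:
step_arm:
  commands:
    - [[3.3,0,-2.24],0]
    - [[0,0,0],0]

```text
time_s: 40.62
tcp_pos: [0.6245, 0.0002, 0.2382]
eef_rot: [180.0, -0.2, 8.3]
contact_force: [0.1, 0.4, -0.6]
gripper_width: 0.0251
```

```bash
python3 -c "
from tl import *
grip(GT,8,34)"
```

```text
t 40.62 s -39.9 n 20.2 left 0.4 | Fs -0.2 Fn -0.6 Fl 0.4 rot [180.   -0.2   8.3]
```

Snapped (force 4 → 0 N). Push to the stop.

Request:
step_arm:
  commands:
    - [[2.5,0,-1.7],0]
    - [[0,0,0],0]

```text
time_s: 40.88
tcp_pos: [0.6252, 0.0002, 0.2387]
eef_rot: [180.0, 0.0, 8.2]
contact_force: [-2.3, 0.3, -0.5]
gripper_width: 0.0256
```

```bash
python3 -c "
from tl import *
grip(GT,8,34)"
```

```text
t 40.88 s -38.9 n 20.3 left 0.3 | Fs -2.1 Fn 0.8 Fl 0.6 rot [180.    0.    8.2]
```

Request:
step_arm:
  commands:
    - [[2.5,0,-1.7],0]
    - [[0,0,0],0]

```text
time_s: 41.12
tcp_pos: [0.6254, 0.0003, 0.2391]
eef_rot: [-180.0, 0.4, 8.2]
contact_force: [-8.3, -0.8, -3.6]
gripper_width: 0.0254
```

```bash
python3 -c "
from tl import *
grip(GT,8,34)"
```

```text
t 41.12 s -38.7 n 20.5 left 0.3 | Fs -8.9 Fn 1.7 Fl 0.3 rot [-180.     0.4    8.2]
```

Request:
step_arm:
  commands:
    - [[2.5,0,-1.7],0]
    - [[0,0,0],0]

```text
time_s: 41.38
tcp_pos: [0.6255, 0.0003, 0.2394]
eef_rot: [-180.0, 0.7, 8.2]
contact_force: [-14.5, -0.6, -4.4]
gripper_width: 0.0257
```

```bash
python3 -c "
from tl import *
grip(GT,8,34)"
```

```text
t 41.38 s -38.4 n 20.7 left 0.3 | Fs -14.5 Fn 4.5 Fl 1.4 rot [-180.     0.7    8.2]
```

Request:
step_arm:
  commands:
    - [[-4,0,2.7],0]
    - [[0,0,0],0]
    - [[0,0,0],0]
    - [[0,0,0],0]
  gripper: 0.5

```text
time_s: 41.88
tcp_pos: [0.627, 0.0006, 0.24]
eef_rot: [-180.0, -0.1, 8.3]
contact_force: [0.2, 0.9, -0.3]
gripper_width: 0.0436
```

Request:
step_arm:
  commands:
    - [[-5,0,-10],0]
    - [[-15,0,-30],0]
    - [[-25,0,-40],0]
    - [[-35,0,-40],0]
    - [[-30,-40,0],0]
    - [[0,-50,0],0]
    - [[0,-50,0],0]
    - [[0,-50,0],0]
    - [[0,-50,0],0]
    - [[0,-40,0],0]
    - [[0,0,0],0]

```text
time_s: 43.25
tcp_pos: [0.4769, 0.264, 0.3598]
eef_rot: [-180.0, -0.0, 8.4]
contact_force: [-0.1, -0.8, -0.1]
gripper_width: 0.0437
```

```bash
python3 - <<'E'
from tl import *
todo((.45,.3,.3))
c=cap('top',12); crop(c,195,120,275,210,'p12.png',8.8)
cv2.imwrite("pics/t12.png",cv2.resize(c["img"][:,:,::-1],(800,600)))
d=cap('side',12);cv2.imwrite("pics/s12.png",cv2.resize(d["img"][:,:,::-1],(800,600)))
E
```

```text
t 43.25 pos [0.4769 0.264  0.3598] rot [-1.7999e+02 -1.0000e-02  8.4100e+00] j [ 49.6   4.8  -2.7  -0.  -82.5  48.8] F [-0.1 -0.8 -0.1] w 0.0437
tool move mm -21.3 -39.6 59.8 twist None
```

View pics/p12.png

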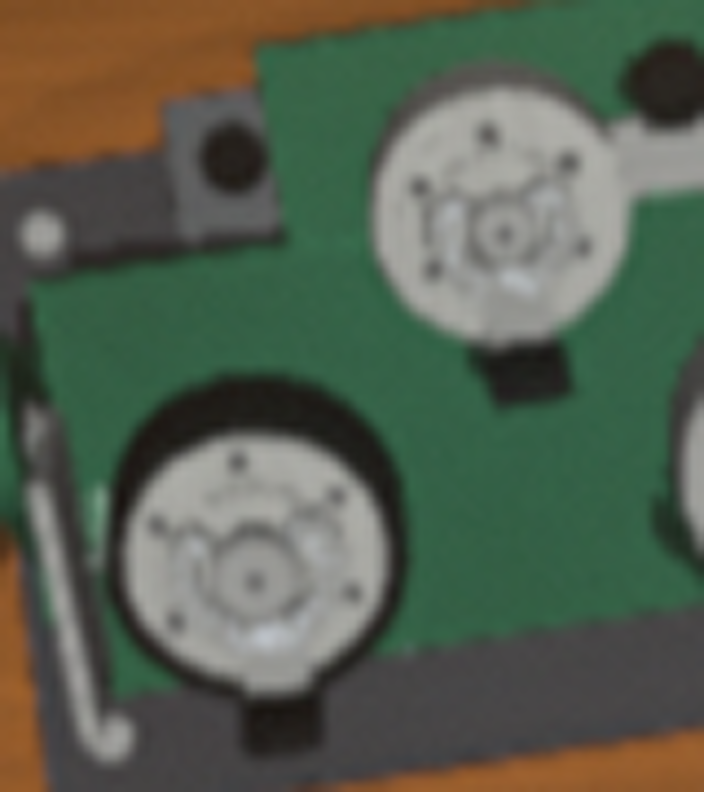

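View pics/s12.png

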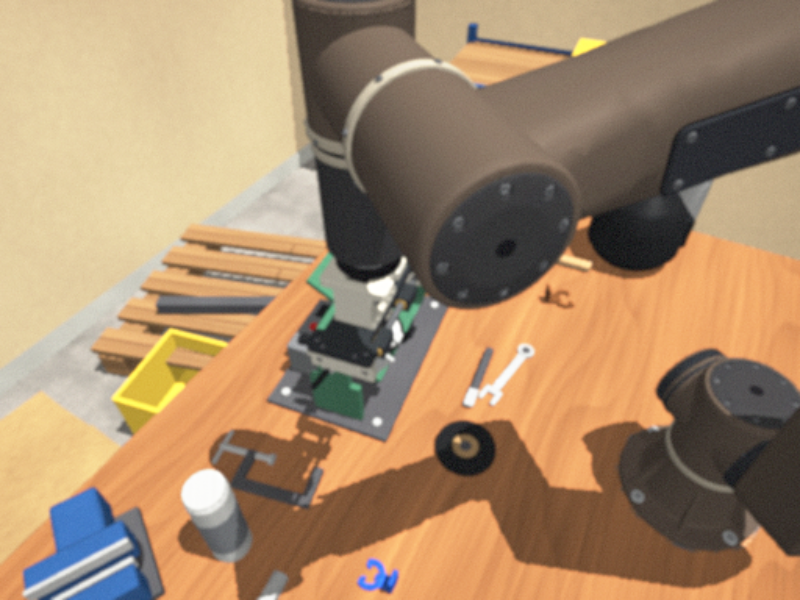

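```bash
python3 - <<'E'
from tl import *
c=load("top",12); W=cloud(c); g=cv2.cvtColor(c["img"],cv2.COLOR_RGB2HSV)
a=np.radians(8);t=np.radians(34)
ex=np.array([np.cos(a)*np.cos(t),np.sin(a)*np.cos(t),np.sin(t)]);n=np.array([-np.cos(a)*np.sin(t),-np.sin(a)*np.sin(t),np.cos(t)]);ey=np.cross(n,ex)
for nm,G in (("contact",GC),("track",GT)):
    D=(W-G)*1000; S=np.stack([D@ex,D@ey,D@n],-1)
    m=(S[...,0]>-60)&(S[...,0]<-30)&(abs(S[...,1])<18)&(S[...,2]>8)&(S[...,2]<50)&(g[...,2]<90)
    P=S[m]; print(nm,"tab N",len(P),"s",np.percentile(P[:,0],[5,50,95]).round(1),"y",np.percentile(P[:,1],[5,50,95]).round(1),"n",np.percentile(P[:,2],[5,50,95]).round(1))
    k=(np.hypot(S[...,0],S[...,1])<8)&(S[...,2]>5)&(S[...,2]<25); print("  shaft end n",np.median(S[k][:,2]).round(1))
    R=28 if nm=="contact" else 22
    rr=np.hypot(S[...,0],S[...,1]); k=(rr>R-9)&(rr<R-2)&(S[...,2]>-12)&(S[...,2]<10)
    ang=np.degrees(np.arctan2(S[...,1],S[...,0]))
    for lo,hi in ((-30,30),(60,140),(-140,-60),(150,180)):
        kk=k&(ang>lo)&(ang<hi); print("  ring",lo,hi,np.median(S[kk][:,2]).round(1),kk.sum())
E
```

```text
contact tab N 62 s [-48.8 -43.3 -41.1] y [-13.4  -2.3   9. ] n [10.7 30.4 38.9]
  shaft end n 11.5
  ring -30 30 -5.1 20
  ring 60 140 1.5 25
  ring -140 -60 1.9 26
  ring 150 180 1.3 9
track tab N 62 s [-45.7 -40.1 -38.1] y [-11.7  -0.2  10.6] n [12.5 31.7 38. ]
  shaft end n 11.8
  ring -30 30 -6.0 17
  ring 60 140 2.4 20
  ring -140 -60 0.9 21
  ring 150 180 1.0 7
```

```bash
python3 - <<'E'
from tl import *
c=load("top",12)
a=np.radians(8);t=np.radians(34)
ex=np.array([np.cos(a)*np.cos(t),np.sin(a)*np.cos(t),np.sin(t)]);n=np.array([-np.cos(a)*np.sin(t),-np.sin(a)*np.sin(t),np.cos(t)]);ey=np.cross(n,ex)
im=cv2.resize(c["img"][120:210,195:285,::-1],None,fx=8,fy=8,interpolation=cv2.INTER_CUBIC)
for nm,G,(u,v),b in (("contact",GC,(223.6,185.5),45),("track",GT,(251.8,146.1),40)):
    off=11.65; o,d=ray(c,u,v); p=o+d*((G+n*off/1000-o)@n)/(d@n); s0,y0=(p-G)@ex*1000,(p-G)@ey*1000
    print(nm,"shaft centre s,y in top view frame",s0.round(1),y0.round(1))
    for s in (-b-4.5,-b+4.5):
      for y in (-13,13):
        q=(proj(c,p+(ex*s+ey*y+n*(39.5-13))/1000)-[195,120]+.5)*8; cv2.circle(im,tuple(int(x) for x in q),3,(0,0,255),-1)
    q=(proj(c,p)-[195,120]+.5)*8; cv2.circle(im,tuple(int(x) for x in q),3,(0,255,255),-1)
    th=np.linspace(0,6.28,60); R=29 if b==45 else 23.5
    for k in th: 
        q=(proj(c,p+(ex*R*np.cos(k)+ey*R*np.sin(k)+n*(2.5-13))/1000)-[195,120]+.5)*8; cv2.circle(im,tuple(int(x) for x in q),1,(255,255,0),-1)
cv2.imwrite("pics/p13.png",im[:, :].copy()[:600])
E
```

```text
contact shaft centre s,y in top view frame -1.2 -0.2
track shaft centre s,y in top view frame -1.0 -0.1
```

View pics/p13.png

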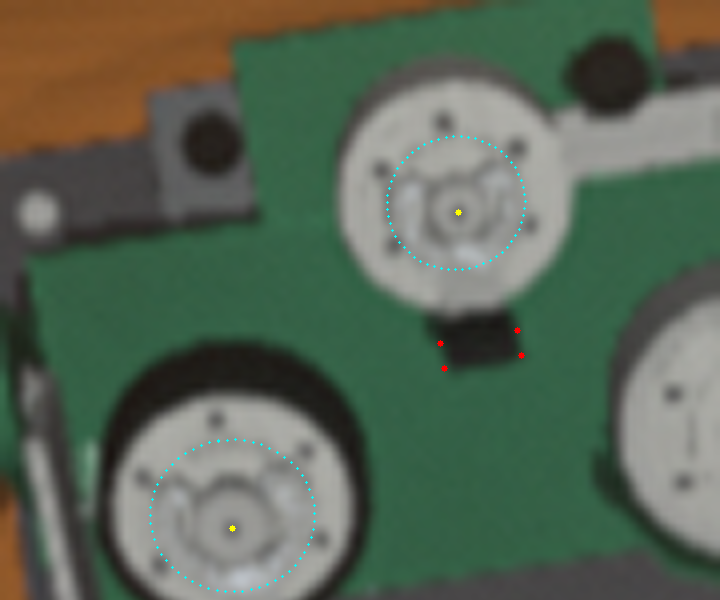

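```bash
python3 -c "
from plant import close_job,r
print(r.get_state()['time_s']); print(close_job())"
```

```text
43.35
the job is handed in; nothing more can be done
None
```

Both clips are pushed home in their grooves, the large one on the contact shaft and the small one on the tracking shaft. I let go of both, backed the arm off and handed the job in at 43.35 s, with the arm touching nothing.

**How it went:** The gripper only points down, so I tipped each clip in the grip by pressing its prongs on its own wheel's face. Measured tilts were 35.3° (large) and 33.8° (small), against about 34° for the head. I then slid each one up the slope. In both cases the push force rose to about 4–5 N and dropped off, as a snap-in would. It then rose to about 14.5 N against a hard stop.

**Last checks:**
- **Contact clip:** in the final top view the tab sits about 45 mm down the slope from the measured groove point, and 45 mm is the nominal figure.
- **Tracking clip:** the depth reading put its tab about 42 mm from the groove point, against 40 mm nominal. The same camera puts the shaft centre 1 mm further down the slope, so about 1 mm of that remains, within the 2 mm calibration.
- **Clip rings:** both lie at groove height, between the hub face and the shaft's end.

**Not fully confirmed:**
- The side view was blocked by the arm at the end, so the final seating was checked from the top view and the forces only.
- The peak snap force was not caught: the readings between pushes reached only 4–5 N, just under the stated snap ranges.
- I never reached for the blue or brown look-alikes or the bench tools. I did not measure their positions again at the end.

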